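Unhook the toothed gauge and stand it in its rest

TASK

Take the toothed steel gauge off its safety hook - feel for the sprung keeper with the gauge's eye bar, press it back towards the post, and only then lift the bar out past the hook's nose and off over the tip - and set it down gently, upright and about centred in the slot of the wooden rest. Go easy on the hook: do not force the bar up against the nose or ram the keeper against its end stop. Leave the other things on the bench alone, and let go of the gauge at the end.

Things in the scene. Friction and masses are not known exactly. Their poses are not given: they have to be found in the camera images.
- gauge: Hanging toothed gauge, bare steel, 0.4-0.6 kg: a flat frame 10 mm thick (x), symmetrical in x and y, z up. Origin: middle of its eye bar, a cross-bar along y, 10 x 10 mm, flat on top and half-round below. Legs 8 mm wide at y = +-22 mm join grip block, bar and toothed half-disc. 36 mm wide windows above the bar (z 5 to 43 mm) and below it (z -5 to -52 mm). Its x lies about along the hook; it can swing.
- gauge_grip (a point): Middle of the gauge's grip block, 55 mm above the eye bar: 52 mm wide in y, 10 mm thick in x, 24 mm high. Take it from above, fingers closing along x.
- gauge_foot (a point): Middle of the gauge's flat foot (50 mm wide in y), 110 mm below the eye bar, under the toothed half-disc, which begins 52 mm below the bar and is 124 mm wide at most.
- stand: Hook stand, fixed to the bench. Origin on the bench under the middle of the hook's throat as nominally set; x points along the hook from its tip to the post, z up. Foot plate x -35 to 155 mm, 120 mm wide, 12 mm thick; post x 97 to 127 mm, 40 mm wide, 212 mm high; boss from x = 85 mm. Stand, hook and keeper bear at most 18 N.
- hook_nominal (a point): Nominal middle of the hook's throat, 200 mm above the bench, axes as the stand's; the hanging bar's centre height. CAUTION: the real hook (shank, tip, nose and keeper together) is clamped anywhere within +-14 mm of nominal along x, different each time and not reported by any pose: find the keeper by touch. It does not slide in use.
- nose_nominal (a point): Nominal end of the hook's nose, 22 mm from hook_nominal along +x, 9 to 16 mm above it. The hook is a C of steel bar 10 mm wide: shank (its top 5 mm below hook_nominal, 8 mm thick), upturned tip (x -30 to -22 mm), nose coming back over the bar. Past the nose, the bar must be 22 to 38 mm above its hanging height to draw off over the tip along -x.
- keeper_nominal (a point): Nominal place of the keeper's face, 22 mm from hook_nominal along +x: a sleeve on the shank, face 20 mm wide, as high as the nose, sprung against the nose end. Pressed towards the post (+x) it starts to give at 3 N, takes 0.3 N more per mm, hard stop at 14.5 mm. The bar can rise past the nose only while it holds the keeper back 10.5 to 14 mm.
- rest: The rest, fixed to the bench: a dark steel slab 170 x 170 x 25 mm with two hardwood blocks on it, 110 mm long along y and reaching z = 70 mm. Origin on the bench under its middle, z up. The slot between the blocks runs along y, is 13 mm wide in x and 45 mm deep, its upper edges bevelled.
- rest_slot (a point): The middle of the slot's floor (the slab's top, 25 mm above the bench), axes as the rest's.
- bushing: Bystander: loose plain steel bushing, 64 mm diameter, 35 mm high. Origin under its centre.
- wrench: Bystander: loose steel wrench lying flat. Origin near its middle, on the bench.
- oil_bottle: Bystander: loose grey bottle, 52 mm diameter, 120 mm high. Origin under its centre.
There are look-alikes about, which are no part of the job. There is more than one size of the gauge; the job needs the smallest. What is shaped like the stand but purple is not meant.

How it is judged:
By the outcome, as a careful person would: the job done as asked, in the order asked, and still so for the second after the job is handed in, with the robot touching nothing.
It also fails if it takes over 72 s, if anything falls off the work surface, if the arm or the gripper's body presses on something with over 40 N, if the wrist force passes 120 N, or if a joint passes its speed limit or range.

ROBOT

A 7-joint arm with a two-finger parallel gripper is mounted at the origin on the work surface. World frame = base frame: x ahead of the robot, y to its left, z up, the work surface at z = 0. Lengths are in m, angles in rad, forces in N, time in s.
With the tool pointing down it reaches from about 0.35 to 0.9 m from the base axis. Payload 7.2 kg.
Tool frame: the origin (TCP) lies at the very end of the fingers, on their centre line; the grasp point (between the pads) lies 19 mm behind it; y points along the fingers, z is the direction in which the jaws open and shut, and the axes are right-handed (so a half turn about y gives the same grasp; the last joint's range is limited). The gripper opens to 85 mm and grips with 20 to 120 N. Pads are 22 mm wide; open, the fingers measure 114 mm over their backs; the gripper's body (76 mm by 85 mm) begins 54 mm behind the grasp point. The pads swing forward as they close: fully open they stand 13 mm farther back than shut.
Start: joints at [1.139, 0.411, -0.013, 1.596, 0.006, 1.134, -0.082], TCP at [0.222, -0.584, 0.206] pointing down, gripper open.
Joint ranges: [-2.95, 2.95], [-0.29, 1.99], [-1.47, 1.44], [0.14, 2.54], [-1.03, 4.17], [0.13, 1.85], [-2.86, 2.86]. Speed limits (rad/s): [2.39, 2.39, 3.01, 3.01, 3.14, 3.14, 3.14].

INTERFACE

Orientations are given as a rotation vector (axis times angle).
In Python, from cell import env gives the robot as it stands.
- The arm moves only by the tool jog_arm, never from a script. Its argument "targets" is a list of rows, each an object of numbers: "claw": the closure in counts, from 0 (fully open) to 255 (shut); "dx", "dy", "dz": the shift along the tool's x, y, z in mm; "roll": the turn about the tool's y in rad. In form: [{"claw": .., "dx": .., "dy": .., "dz": .., "roll": ..}, ...]. A call has exactly 8 rows; each row shifts and turns the commanded pose from where the row before left it, along the tool's axes as they then stand; what a row does not reach is not made up. A row lasts 1/12 s, in which the tool goes at most 41.7 mm and 7.16 degrees, less where a joint would pass 70% of its speed; a pose out of reach is approached as far as the arm can. A call with a gripper value outside its range is refused whole. The fingers move at their own pace and stop on an object; "newtons" is the grip in N (left out, the last holds). Time passes only in rows, so rows that do not move let the fingers close, or fill a call up. It gives the time, the measured TCP pose, the force and the opening at its end, in the units of the state.
- env.get_obs(): the state, without advancing time (a new reading comes with each control period).
- env.capture(name): name is "scene" or "side" or "wrist"; returns a dict with "frame" (480x640x3 uint8, blue, green, red), "fx", "fy", "cx", "cy" (pixels), "rvec" (rotation vector, rad) and "tvec" (3), from world to camera coordinates, as OpenCV has them; the wrist camera has in their place "T_tool_cam" (4x4, takes a point from camera to tool coordinates, whose origin is the TCP and whose axes are the tool frame's). Camera axes: x right, y down, z forward; pixel columns grow to the right and rows downward; lengths in m; the calibration is good to about 2 mm. A picture is of the moment at which its call begins: read the wrist's pose just before it. There is no depth.
- env.close_job(): hands the job in, once; it reports no verdict.
Trained networks look in the newest picture that a camera, given by its name, has taken for a name from the list of things; names that differ only in an ending like _2 or _b are one class to them, and where a whole thing is asked for, a point or a joint stands for the part that bears it (a point fixed in the world has none). Each returns a list of dicts, best first, with "conf" (0 to 1); they miss things now and then, are a little off and sometimes report something else, mostly with a low value. They report only what shows in the picture. A call takes as long as a camera call. They do not tell look-alikes from the thing itself.
- env.recognise(camera, target): "xyz" ([x, y, z] in m, in the coordinates of the camera as it stood for that picture, good to about 4 mm: the middle of the surface that is visible of it).
- env.masks_of(camera, target): "pixels" (480x640 bool, what is visible of it).
- env.place_of(camera, target): "xyz" ([x, y, z] in m, in the coordinates of the camera as it stood for that picture, good to about 4 mm: a listed point, or the origin of a listed thing).
The state is a dict: "t": time; "qpos": joint angles; "qd": joint speeds; "effort": joint torques, N m; "eef_pos": TCP position; "tool_rot": TCP orientation; "contact_force": force on the tool from outside, world axes, zero at the start; "torque": the same for the moment, N m; "gripper_width": finger opening in m.
Only numpy, scipy, OpenCV 4.12 (cv2) and the standard library are available. Lean on these libraries where they do the work, as an engineer would, in place of code of your own. Each camera call takes 0.05 s, during which the arm holds its last target. There are 200 camera calls.

## Working session

There is one attempt and no reset: what is moved stays moved. The work goes in short steps, Python scripts to look and compute and a tool call to move; the robot and the scene stay as the last step left them, time stands still between calls to the robot, and variables do not carry over. Pictures are saved under pics/ and viewed, about 8 in all and at most 12, crops included, and the job is handed in when it is done.

Besides the shell and the picture viewer there is one more tool, called after ">>>" in YAML: its name, and indented under it one key for each argument. jog_arm: Moves the arm, as the interface text tells. Its arguments: {"type":"object","properties":{"targets":{"type":"array"},"newtons":{"type":"number"}},"required":["targets"]}

```bash
mkdir -p pics; ls
cat > h.py <<'E'
import numpy as np, cv2
from scipy.spatial.transform import Rotation as R
from cell import env
def cam2world(c,p,o=None):
    p=np.asarray(p,float)
    if 'rvec' in c:
        return R.from_rotvec(np.ravel(c['rvec'])).inv().apply(p-np.ravel(c['tvec']))
    T=np.array(c['T_tool_cam']); q=T[:3,:3]@p+T[:3,3]
    return R.from_rotvec(o['tool_rot']).apply(q)+np.array(o['eef_pos'])
def w2p(c,P,o=None):
    P=np.asarray(P,float)
    if 'rvec' in c: q=R.from_rotvec(np.ravel(c['rvec'])).apply(P)+np.ravel(c['tvec'])
    else:
        T=np.array(c['T_tool_cam']); q=R.from_rotvec(o['tool_rot']).inv().apply(P-np.array(o['eef_pos']))
        q=(q-T[:3,3])@T[:3,:3]
    q=np.atleast_2d(q); return np.c_[c['fx']*q[:,0]/q[:,2]+c['cx'],c['fy']*q[:,1]/q[:,2]+c['cy']]
def snap(n,f=None):
    o=env.get_obs(); c=env.capture(n)
    if f: cv2.imwrite('pics/'+f,c['frame'])
    return c,o
def places(n,c,o,ts):
    for t in ts:
        for k in env.place_of(n,t)[:4]:
            w=cam2world(c,k['xyz'],o); print(n,t,round(k['conf'],2),np.round(w,4),np.round(w2p(c,w,o)[0]))
E
python3 - <<'E'
from h import *
o=env.get_obs(); print({k:np.round(v,3) for k,v in o.items()}); print(R.from_rotvec(o['tool_rot']).as_matrix().round(3))
for n in ('scene','side'):
    c,o=snap(n,n+'1.png')
    places(n,c,o,['gauge','gauge_grip','gauge_foot','stand','hook_nominal','rest','rest_slot','bushing','wrench','oil_bottle'])
print(env.get_obs()['t'])
E
```

```text
pics
{'t': np.float64(0.0), 'qpos': array([ 1.139,  0.412, -0.013,  1.597,  0.006,  1.134, -0.082]), 'qd': array([ 0.002,  0.001,  0.001, -0.002,  0.001, -0.001,  0.   ]), 'effort': array([ 1.0000e-03, -6.0062e+01,  6.8300e-01, -2.9941e+01,  1.4000e-02,
        1.0000e-02, -0.0000e+00]), 'eef_pos': array([ 0.222, -0.584,  0.205]), 'tool_rot': array([-0.373,  2.025, -2.022]), 'contact_force': array([ 0.096, -0.802, -0.319]), 'torque': array([ 0.039,  0.017, -0.049]), 'gripper_width': np.float64(0.085)}
[[-0.935 -0.001  0.356]
 [-0.356  0.001 -0.935]
 [ 0.    -1.    -0.002]]
scene gauge 0.94 [ 0.271  -0.2997  0.1439] [270. 181.]
scene gauge 0.84 [ 0.4973 -0.3812  0.1478] [247. 242.]
scene gauge 0.69 [ 0.5344 -0.1826  0.2037] [316. 234.]
scene gauge_grip 0.97 [ 0.4932 -0.3784  0.2219] [245. 225.]
scene gauge_grip 0.8 [ 0.5379 -0.1827  0.2566] [316. 223.]
scene gauge_foot 0.83 [ 0.5372 -0.1837  0.0877] [317. 258.]
scene gauge_foot 0.81 [ 0.2742 -0.3012  0.0004] [273. 210.]
scene gauge_foot 0.71 [ 0.4962 -0.3884  0.005 ] [249. 268.]
scene stand 0.66 [ 0.5372 -0.1854  0.0019] [316. 273.]
s
[... 1523 characters left out ...]
-0.561   0.1991] [204. 351.]
side rest 0.73 [0.6088 0.1775 0.0288] [339. 216.]
side rest 0.71 [ 6.117e-01  1.813e-01 -3.000e-04] [339. 222.]
side rest_slot 0.79 [0.6106 0.1802 0.0283] [339. 216.]
side rest_slot 0.51 [ 0.5427 -0.1809  0.2012] [333. 234.]
side rest_slot 0.2 [ 0.5407 -0.1754  0.0924] [331. 264.]
side bushing 0.65 [0.732  0.0025 0.0022] [381. 248.]
side bushing 0.44 [ 0.5628 -0.1779  0.2022] [340. 233.]
side wrench 0.68 [ 0.5616 -0.176   0.1983] [339. 234.]
side wrench 0.56 [ 0.7442 -0.2727  0.0023] [405. 305.]
side wrench 0.51 [ 0.5616 -0.1782  0.2167] [339. 229.]
side oil_bottle 0.68 [0.7559 0.282  0.0044] [373. 205.]
side oil_bottle 0.41 [0.6117 0.1824 0.0277] [340. 216.]
1.1
```

View pics/scene1.png

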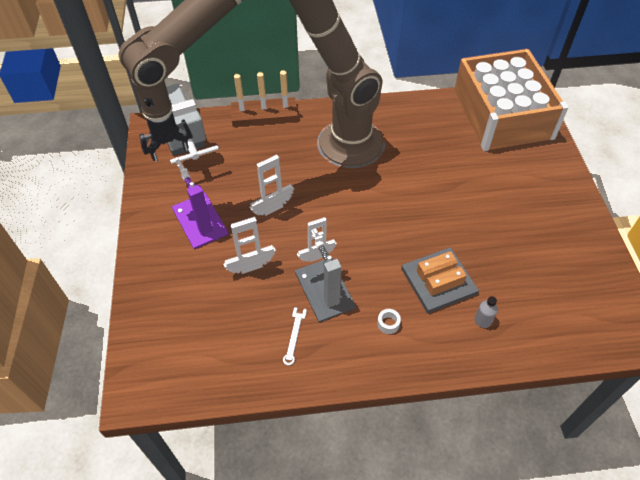

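View pics/side1.png

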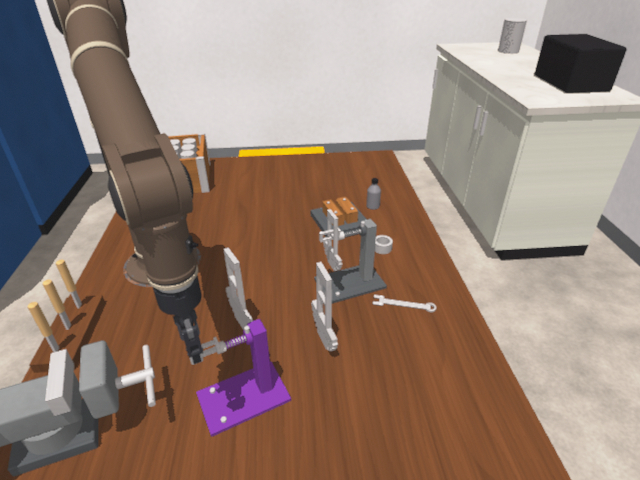

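```bash
cat > fit.py <<'E'
from h import *
from scipy.optimize import minimize
import itertools
def box(a,b,c,d,e,f): return np.array(list(itertools.product((a,b),(c,d),(e,f))))/1000
M={'stand':[box(-35,155,-60,60,0,12),box(97,127,-20,20,12,212)],
   'rest':[box(-85,85,-85,85,0,25),box(-56.5,-6.5,-55,55,25,70),box(6.5,56.5,-55,55,25,70)]}
def near(n,c,t,xy):
    best=None
    for k in env.masks_of(n,t):
        v,u=np.nonzero(k['pixels']); p=w2p(c,[*xy,0.05])[0]
        d=np.hypot(np.median(u)-p[0],np.median(v)-p[1])
        if best is None or d<best[0]: best=(d,k['pixels'],k['conf'])
    print(n,t,best and (round(best[0]),best[2],best[1].sum())); return best[1] if best else None
def sil(c,t,p):
    im=np.zeros((480,640),np.uint8); r=R.from_euler('z',p[2])
    for b in M[t]:
        q=w2p(c,r.apply(b)+[p[0],p[1],0])
        cv2.fillConvexPoly(im,cv2.convexHull(np.round(q*16).astype(np.int32)),1,shift=4)
    return im>0
for t,p0 in (('stand',(.54,-.181)),('rest',(.61,.180))):
    D=[]
    for n in ('scene','side'):
        c,o=snap(n); m=near(n,c,t,(p0[0]+(.05 if t=='stand' else 0),p0[1]))
        if m is None: continue
        g=near(n,c,'gauge',p0) if t=='stand' else np.zeros_like(m)
        ig=cv2.dilate(g.astype(np.uint8),np.ones((5,5)))>0 if g is not None else np.zeros_like(m)
        D.append((c,m,ig))
    def cost(p):
        s=0
        for c,m,ig in D:
            q=sil(c,t,p); s+=1-(q&m&~ig).sum()/((q|m)&~ig).sum()
        return s
    yaws=np.arange(-.8,.8,.1)
    rs=[minimize(cost,[*p0,y],method='Nelder-Mead',options=dict(initial_simplex=[[*p0,y],[p0[0]+.008,p0[1],y],[p0[0],p0[1]+.008,y],[*p0,y+.08]])) for y in yaws]
    rs.sort(key=lambda r:r.fun)
    for r in rs[:4]: print(t,r.x.round(4),round(r.fun,3))
    for c,m,ig in D: print('residual px',(sil(c,t,rs[0].x)^m).sum())
E
python3 fit.py
```

```text
scene stand (9, 0.6, np.int64(2585))
scene gauge (22, 0.73, np.int64(672))
side stand (12, 0.97, np.int64(2397))
side gauge (34, 0.76, np.int64(1267))
stand [ 0.5371 -0.1829  0.2642] 0.221
stand [ 0.5371 -0.1826  0.2646] 0.221
stand [ 0.5371 -0.1824  0.2643] 0.221
stand [ 0.5371 -0.1826  0.2646] 0.221
residual px 283
residual px 780
scene rest (8, 0.79, np.int64(2994))
side rest (3, 0.86, np.int64(1086))
rest [ 0.6088  0.1785 -1.3117] 0.437
rest [0.6083 0.1785 0.2586] 0.437
rest [0.6084 0.1787 0.2608] 0.438
rest [0.6086 0.1786 0.2599] 0.438
residual px 188
residual px 658
```

>>> jog_arm:
  targets:
    - {"claw": 0,"dx": 0,"dy": -25,"dz": 0,"roll": 0}
    - {"claw": 0,"dx": 0,"dy": -30,"dz": 0,"roll": 0}
    - {"claw": 0,"dx": 0,"dy": -30,"dz": 0,"roll": 0}
    - {"claw": 0,"dx": 0,"dy": -30,"dz": 0,"roll": 0}
    - {"claw": 0,"dx": 0,"dy": -15,"dz": 0,"roll": -0.12}
    - {"claw": 0,"dx": 0,"dy": -10,"dz": 0,"roll": -0.12}
    - {"claw": 0,"dx": 0,"dy": -10,"dz": 0,"roll": -0.12}
    - {"claw": 0,"dx": 0,"dy": 0,"dz": 0,"roll": -0.12}

```text
t: 2.27
eef_pos: [0.2227, -0.5848, 0.3582]
tool_rot: [-0.777, 1.714, -1.721]
contact_force: [0.1, -0.4, 0.8]
gripper_width: 0.0855
```

>>> jog_arm:
  targets:
    - {"claw": 0,"dx": 0,"dy": 0,"dz": 0,"roll": -0.12}
    - {"claw": 0,"dx": 0,"dy": 0,"dz": 0,"roll": -0.12}
    - {"claw": 0,"dx": 0,"dy": 0,"dz": 0,"roll": -0.12}
    - {"claw": 0,"dx": 0,"dy": 0,"dz": 0,"roll": -0.12}
    - {"claw": 0,"dx": 0,"dy": 0,"dz": 0,"roll": -0.12}
    - {"claw": 0,"dx": 0,"dy": 0,"dz": 0,"roll": -0.12}
    - {"claw": 0,"dx": 0,"dy": 0,"dz": 0,"roll": -0.12}
    - {"claw": 0,"dx": 0,"dy": 0,"dz": 0,"roll": -0.12}

```text
t: 2.93
eef_pos: [0.2223, -0.5841, 0.3556]
tool_rot: [-1.313, 1.031, -1.031]
contact_force: [-0.6, 0.5, -0.4]
gripper_width: 0.0852
```

>>> jog_arm:
  targets:
    - {"claw": 0,"dx": -19,"dy": 0,"dz": 25,"roll": -0.03}
    - {"claw": 0,"dx": -19,"dy": 0,"dz": 25,"roll": 0}
    - {"claw": 0,"dx": -19,"dy": 0,"dz": 25,"roll": 0}
    - {"claw": 0,"dx": -19,"dy": 0,"dz": 25,"roll": 0}
    - {"claw": 0,"dx": -19,"dy": 0,"dz": 25,"roll": 0}
    - {"claw": 0,"dx": -19,"dy": 0,"dz": 25,"roll": 0}
    - {"claw": 0,"dx": -19,"dy": 0,"dz": 25,"roll": 0}
    - {"claw": 0,"dx": -19,"dy": 0,"dz": 25,"roll": 0}

```text
t: 3.6
eef_pos: [0.3774, -0.3846, 0.3558]
tool_rot: [-1.322, 1.013, -1.014]
contact_force: [1.5, 0.7, 0.4]
gripper_width: 0.0853
```

>>> jog_arm:
  targets:
    - {"claw": 0,"dx": -19,"dy": 0,"dz": 25,"roll": 0}
    - {"claw": 0,"dx": -19,"dy": 0,"dz": 25,"roll": 0}
    - {"claw": 0,"dx": -19,"dy": 0,"dz": 25,"roll": 0}
    - {"claw": 0,"dx": -19,"dy": 0,"dz": 25,"roll": 0}
    - {"claw": 0,"dx": -19,"dy": 0,"dz": 25,"roll": 0}
    - {"claw": 0,"dx": -19,"dy": 0,"dz": 25,"roll": 0}
    - {"claw": 0,"dx": -19,"dy": 0,"dz": 20,"roll": 0}
    - {"claw": 0,"dx": -15,"dy": 0,"dz": 10,"roll": 0}

```text
t: 4.27
eef_pos: [0.5138, -0.1932, 0.3555]
tool_rot: [-1.322, 1.011, -1.011]
contact_force: [0.0, 0.8, -0.2]
gripper_width: 0.0854
```

Run:
```python
from h import *
o=env.get_obs(); print(o['t'],o['eef_pos'].round(4),R.from_rotvec(o['tool_rot']).as_matrix().round(3))
c,o=snap('wrist','w1.png')
places('wrist',c,o,['gauge','gauge_grip','stand','hook_nominal','nose_nominal'])
for n in('scene','side'):
    c,o=snap(n); places(n,c,o,['gauge_grip','hook_nominal'])
```

```text
4.2667 [ 0.5138 -0.1932  0.3555] [[ 0.263  0.001  0.965]
 [-0.965  0.001  0.263]
 [-0.001 -1.     0.001]]
wrist gauge 0.94 [ 0.4999 -0.3784  0.147 ] [259. 362.]
wrist gauge 0.89 [ 0.5421 -0.1787  0.1991] [360. 199.]
wrist gauge 0.78 [ 0.2757 -0.2998  0.1437] [ 41. 235.]
wrist gauge_grip 0.69 [ 0.4949 -0.3799  0.2234] [241. 415.]
wrist gauge_grip 0.63 [ 0.5359 -0.1762  0.2529] [360. 212.]
wrist stand 0.79 [ 2.352e-01 -5.633e-01 -5.000e-04] [ 62. 367.]
wrist stand 0.67 [ 5.402e-01 -1.821e-01 -3.000e-04] [343. 164.]
wrist hook_nominal 0.67 [ 0.5368 -0.1822  0.1997] [353. 202.]
wrist nose_nominal 0.72 [ 0.5613 -0.1732  0.2097] [389. 202.]
scene gauge_grip 0.82 [ 0.4964 -0.3782  0.2248] [245. 225.]
scene gauge_grip 0.66 [ 0.538  -0.1825  0.2544] [316. 224.]
scene gauge_grip 0.61 [ 0.2718 -0.2973  0.2201] [269. 164.]
scene hook_nominal 0.79 [ 0.2368 -0.5612  0.2023] [181. 167.]
scene hook_nominal 0.65 [ 0.5429 -0.1793  0.1982] [318. 237.]
side gauge_grip 0.89 [ 0.5389 -0.1803  0.2553] [331. 218.]
side gauge_grip 0.84 [ 0.4949 -0.3836  0.2227] [322. 277.]
side gauge_grip 0.56 [ 0.2765 -0.2983  0.2224] [232. 260.]
side hook_nominal 0.75 [ 0.2363 -0.562   0.2019] [203. 350.]
side hook_nominal 0.59 [ 0.543  -0.1829  0.2032] [333. 234.]
```

View pics/w1.png

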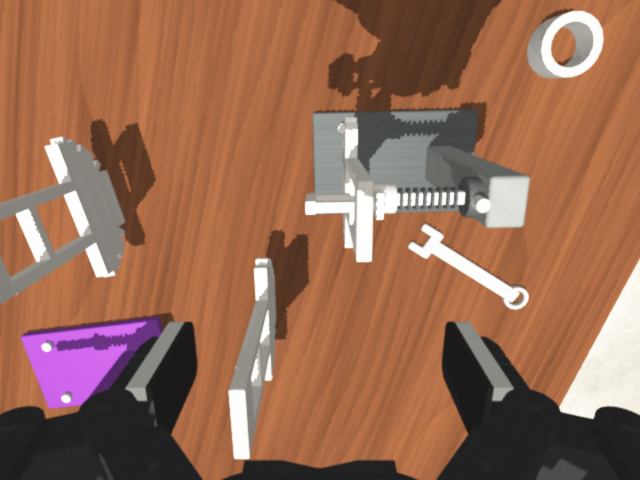

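>>> jog_arm:
  targets:
    - {"claw": 0,"dx": -3,"dy": 0,"dz": 13,"roll": 0}
    - {"claw": 0,"dx": -3.5,"dy": 5,"dz": 13,"roll": 0}
    - {"claw": 0,"dx": 0,"dy": 15,"dz": 0,"roll": 0}
    - {"claw": 0,"dx": 0,"dy": 20,"dz": 0,"roll": 0}
    - {"claw": 0,"dx": 0,"dy": 20,"dz": 0,"roll": 0}
    - {"claw": 0,"dx": 0,"dy": 20,"dz": 0,"roll": 0}
    - {"claw": 0,"dx": 0,"dy": 15,"dz": 0,"roll": 0}
    - {"claw": 0,"dx": 0,"dy": 0,"dz": 0,"roll": 0}

```text
t: 5.53
eef_pos: [0.5347, -0.1818, 0.2568]
tool_rot: [-1.324, 1.017, -1.008]
contact_force: [-0.7, -0.1, -0.6]
gripper_width: 0.0854
```

Run:
```python
from h import *
c,o=snap('wrist','w2.png'); print(o['t'],o['eef_pos'].round(4))
places('wrist',c,o,['gauge_grip','gauge'])
x,z=o['eef_pos'],R.from_rotvec(o['tool_rot']).as_matrix()[:,2]
# where the block top edges ought to be if centred under the TCP
for s in(-.005,.005): print(w2p(c,[x+z*s+np.array([0,0,.267-x[2]])],o).round())
s_c,so=snap('side'); places('side',s_c,so,['gauge_grip'])
```

```text
5.5333 [ 0.5347 -0.1818  0.2568]
wrist gauge_grip 0.67 [ 0.5338 -0.179   0.2534] [321. 287.]
wrist gauge_grip 0.21 [ 0.5422 -0.1789  0.1997] [335. 250.]
wrist gauge 0.67 [ 0.4959 -0.3808  0.1447] [210. 440.]
wrist gauge 0.56 [ 0.5404 -0.178   0.1974] [333. 247.]
[[309. 308.]]
[[333. 308.]]
side gauge_grip 0.86 [ 0.2771 -0.2977  0.2203] [232. 261.]
side gauge_grip 0.65 [ 0.4979 -0.3808  0.2236] [324. 276.]
side gauge_grip 0.55 [ 0.542  -0.182   0.2548] [333. 218.]
```

View pics/w2.png

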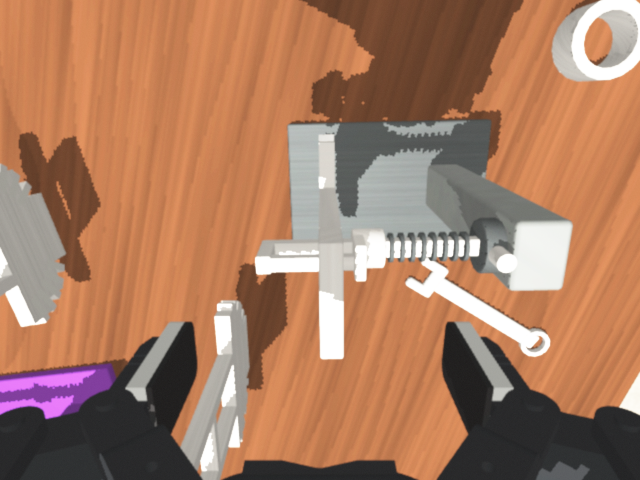

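>>> jog_arm:
  targets:
    - {"claw": 0,"dx": -2,"dy": 0,"dz": 2.5,"roll": 0}
    - {"claw": 0,"dx": -2,"dy": 4,"dz": 2.1,"roll": 0}
    - {"claw": 0,"dx": 0,"dy": 8,"dz": 0,"roll": 0}
    - {"claw": 0,"dx": 0,"dy": 8,"dz": 0,"roll": 0}
    - {"claw": 40,"dx": 0,"dy": 0.8,"dz": 0,"roll": 0}
    - {"claw": 80,"dx": 0,"dy": 0,"dz": 0,"roll": 0}
    - {"claw": 120,"dx": 0,"dy": 0,"dz": 0,"roll": 0}
    - {"claw": 160,"dx": 0,"dy": 0,"dz": 0,"roll": 0}
  newtons: 40

```text
t: 6.45
eef_pos: [0.539, -0.1782, 0.24]
tool_rot: [-1.322, 1.013, -1.014]
contact_force: [1.0, 0.5, -0.1]
gripper_width: 0.039
```

Run:
```python
from h import *
c,o=snap('wrist','w3.png'); print(o['t'],o['eef_pos'].round(4),o['gripper_width'],o['contact_force'].round(2))
```

```text
6.45 [ 0.539  -0.1782  0.24  ] 0.039000251769117755 [ 0.99  0.48 -0.12]
```

View pics/w3.png

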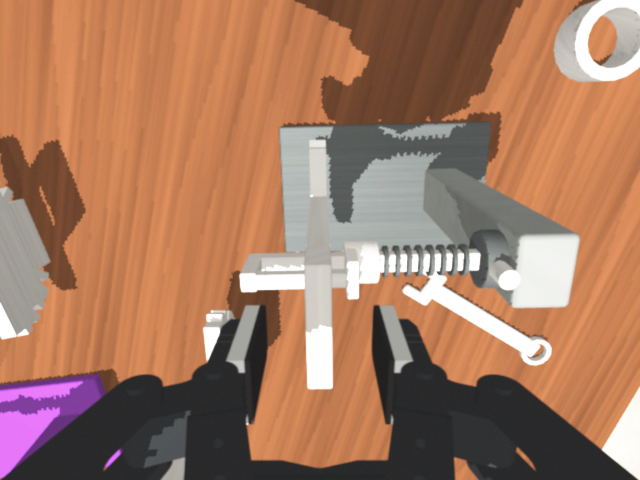

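>>> jog_arm:
  targets:
    - {"claw": 175,"dx": 0,"dy": 3,"dz": 0,"roll": 0}
    - {"claw": 190,"dx": 0,"dy": 0,"dz": 0,"roll": 0}
    - {"claw": 205,"dx": 0,"dy": 0,"dz": 0,"roll": 0}
    - {"claw": 220,"dx": 0,"dy": 0,"dz": 0,"roll": 0}
    - {"claw": 235,"dx": 0,"dy": 0,"dz": 0,"roll": 0}
    - {"claw": 255,"dx": 0,"dy": 0,"dz": 0,"roll": 0}
    - {"claw": 255,"dx": 0,"dy": 0,"dz": 0,"roll": 0}
    - {"claw": 255,"dx": 0,"dy": 0,"dz": 0,"roll": 0}
  newtons: 40

```text
t: 7.17
eef_pos: [0.539, -0.1781, 0.2369]
tool_rot: [-1.322, 1.013, -1.014]
contact_force: [0.5, 1.0, 1.6]
gripper_width: 0.0082
```

>>> jog_arm:
  targets:
    - {"claw": 255,"dx": 0,"dy": 0,"dz": 0,"roll": 0}
    - {"claw": 255,"dx": 0,"dy": 0,"dz": 0,"roll": 0}
    - {"claw": 255,"dx": 0,"dy": 0,"dz": 0,"roll": 0}
    - {"claw": 255,"dx": 0,"dy": 0,"dz": 0,"roll": 0}
    - {"claw": 255,"dx": 0,"dy": 0,"dz": 0,"roll": 0}
    - {"claw": 255,"dx": 0,"dy": 0,"dz": 0,"roll": 0}
    - {"claw": 255,"dx": 0,"dy": 0,"dz": 0,"roll": 0}
    - {"claw": 255,"dx": 0,"dy": 0,"dz": 0,"roll": 0}
  newtons: 80

```text
t: 7.83
eef_pos: [0.539, -0.1781, 0.237]
tool_rot: [-1.322, 1.013, -1.014]
contact_force: [-1.0, 0.7, 5.0]
gripper_width: 0.0062
```

```bash
cat > st.py <<'E'
from h import *
o=env.get_obs(); m=R.from_rotvec(o['tool_rot']).as_matrix(); f=o['contact_force']
hx=np.array([np.cos(.264),np.sin(.264),0]); hy=np.array([-hx[1],hx[0],0])
d=o['eef_pos']-np.array([.538,-.182,0])
print('t',round(o['t'],2),'pos',o['eef_pos'].round(4),'hook x,y mm',round(d@hx*1000,1),round(d@hy*1000,1),'z',round(d[2]*1000,1),'F hook',(f@hx).round(1),(f@hy).round(1),f[2].round(1),'tau',(o['torque']@hy).round(3),'w',round(o['gripper_width'],4),'tilt',m[2].round(3))
E
python3 st.py
```

```text
t 7.83 pos [ 0.539  -0.1781  0.237 ] hook x,y mm 2.0 3.5 z 237.0 F hook -0.8 0.9 5.0 tau -0.058 w 0.0062 tilt [ 0. -1.  0.]
```

>>> jog_arm:
  targets:
    - {"claw": 255,"dx": 0,"dy": -0.5,"dz": 0,"roll": 0}
    - {"claw": 255,"dx": 0,"dy": -0.5,"dz": 0,"roll": 0}
    - {"claw": 255,"dx": 0,"dy": -0.5,"dz": 0,"roll": 0}
    - {"claw": 255,"dx": 0,"dy": 0,"dz": 0,"roll": 0}
    - {"claw": 255,"dx": 0,"dy": 0,"dz": 0,"roll": 0}
    - {"claw": 255,"dx": 0,"dy": 0,"dz": 0,"roll": 0}
    - {"claw": 255,"dx": 0,"dy": 0,"dz": 0,"roll": 0}
    - {"claw": 255,"dx": 0,"dy": 0,"dz": 0,"roll": 0}
  newtons: 80

```text
t: 8.5
eef_pos: [0.5387, -0.1781, 0.2381]
tool_rot: [-1.322, 1.014, -1.013]
contact_force: [-0.2, -0.2, -4.7]
gripper_width: 0.0063
```

```bash
python3 st.py
```

```text
t 8.5 pos [ 0.5387 -0.1781  0.2381] hook x,y mm 1.7 3.6 z 238.1 F hook -0.2 -0.1 -4.7 tau 0.016 w 0.0063 tilt [-0. -1. -0.]
```

>>> jog_arm:
  targets:
    - {"claw": 255,"dx": 0,"dy": -0.5,"dz": 0,"roll": 0}
    - {"claw": 255,"dx": 0,"dy": -0.5,"dz": 0,"roll": 0}
    - {"claw": 255,"dx": 0,"dy": 0,"dz": 1,"roll": 0}
    - {"claw": 255,"dx": 0,"dy": 0,"dz": 1,"roll": 0}
    - {"claw": 255,"dx": 0,"dy": 0,"dz": 1,"roll": 0}
    - {"claw": 255,"dx": 0,"dy": 0,"dz": 1,"roll": 0}
    - {"claw": 255,"dx": 0,"dy": 0,"dz": 0,"roll": 0}
    - {"claw": 255,"dx": 0,"dy": 0,"dz": 0,"roll": 0}
  newtons: 80

```text
t: 9.17
eef_pos: [0.5428, -0.177, 0.2392]
tool_rot: [-1.322, 1.013, -1.013]
contact_force: [0.4, -0.1, -4.1]
gripper_width: 0.0065
```

```bash
python3 st.py
```

```text
t 9.17 pos [ 0.5428 -0.177   0.2392] hook x,y mm 5.9 3.6 z 239.2 F hook 0.4 -0.2 -4.1 tau 0.008 w 0.0065 tilt [-0. -1. -0.]
```

>>> jog_arm:
  targets:
    - {"claw": 255,"dx": 0,"dy": 0,"dz": 0.5,"roll": 0}
    - {"claw": 255,"dx": 0,"dy": 0,"dz": 0.5,"roll": 0}
    - {"claw": 255,"dx": 0,"dy": 0,"dz": 0.5,"roll": 0}
    - {"claw": 255,"dx": 0,"dy": 0,"dz": 0.5,"roll": 0}
    - {"claw": 255,"dx": 0,"dy": 0,"dz": 0.5,"roll": 0}
    - {"claw": 255,"dx": 0,"dy": 0,"dz": 0.5,"roll": 0}
    - {"claw": 255,"dx": 0,"dy": 0,"dz": 0,"roll": 0}
    - {"claw": 255,"dx": 0,"dy": 0,"dz": 0,"roll": 0}
  newtons: 80

```text
t: 9.83
eef_pos: [0.5457, -0.1763, 0.2393]
tool_rot: [-1.322, 1.013, -1.013]
contact_force: [-0.3, -0.1, -4.5]
gripper_width: 0.0063
```

```bash
python3 st.py
```

```text
t 9.83 pos [ 0.5457 -0.1763  0.2393] hook x,y mm 8.9 3.5 z 239.3 F hook -0.3 -0.1 -4.5 tau -0.029 w 0.0063 tilt [ 0. -1. -0.]
```

>>> jog_arm:
  targets:
    - {"claw": 255,"dx": 0,"dy": 0,"dz": 0.5,"roll": 0}
    - {"claw": 255,"dx": 0,"dy": 0,"dz": 0.5,"roll": 0}
    - {"claw": 255,"dx": 0,"dy": 0,"dz": 0.5,"roll": 0}
    - {"claw": 255,"dx": 0,"dy": 0,"dz": 0.5,"roll": 0}
    - {"claw": 255,"dx": 0,"dy": 0,"dz": 0,"roll": 0}
    - {"claw": 255,"dx": 0,"dy": 0,"dz": 0,"roll": 0}
    - {"claw": 255,"dx": 0,"dy": 0,"dz": 0,"roll": 0}
    - {"claw": 255,"dx": 0,"dy": 0,"dz": 0,"roll": 0}
  newtons: 80

```text
t: 10.5
eef_pos: [0.5475, -0.1758, 0.2393]
tool_rot: [-1.322, 1.013, -1.013]
contact_force: [-0.4, 0.7, -3.9]
gripper_width: 0.0065
```

```bash
python3 st.py
```

```text
t 10.5 pos [ 0.5475 -0.1758  0.2393] hook x,y mm 10.8 3.5 z 239.3 F hook -0.2 0.8 -3.9 tau 0.259 w 0.0065 tilt [ 0. -1. -0.]
```

>>> jog_arm:
  targets:
    - {"claw": 255,"dx": 0,"dy": 0,"dz": 0.5,"roll": 0}
    - {"claw": 255,"dx": 0,"dy": 0,"dz": 0.5,"roll": 0}
    - {"claw": 255,"dx": 0,"dy": 0,"dz": 0,"roll": 0}
    - {"claw": 255,"dx": 0,"dy": 0,"dz": 0,"roll": 0}
    - {"claw": 255,"dx": 0,"dy": 0,"dz": 0,"roll": 0}
    - {"claw": 255,"dx": 0,"dy": 0,"dz": 0,"roll": 0}
    - {"claw": 255,"dx": 0,"dy": 0,"dz": 0,"roll": 0}
    - {"claw": 255,"dx": 0,"dy": 0,"dz": 0,"roll": 0}
  newtons: 80

```text
t: 11.17
eef_pos: [0.5485, -0.1755, 0.2393]
tool_rot: [-1.322, 1.013, -1.013]
contact_force: [-1.1, -0.4, -3.2]
gripper_width: 0.006
```

```bash
python3 st.py
```

```text
t 11.17 pos [ 0.5485 -0.1755  0.2393] hook x,y mm 11.8 3.5 z 239.3 F hook -1.2 -0.1 -3.2 tau 0.476 w 0.006 tilt [ 0. -1. -0.]
```

>>> jog_arm:
  targets:
    - {"claw": 255,"dx": 0,"dy": 0,"dz": 0,"roll": 0}
    - {"claw": 255,"dx": 0,"dy": 0,"dz": 0,"roll": 0}
    - {"claw": 255,"dx": 0,"dy": 0,"dz": 0.5,"roll": 0}
    - {"claw": 255,"dx": 0,"dy": 0,"dz": 0.5,"roll": 0}
    - {"claw": 255,"dx": 0,"dy": 0,"dz": 0.5,"roll": 0}
    - {"claw": 255,"dx": 0,"dy": 0,"dz": 0.5,"roll": 0}
    - {"claw": 255,"dx": 0,"dy": 0,"dz": 0,"roll": 0}
    - {"claw": 255,"dx": 0,"dy": 0,"dz": 0,"roll": 0}
  newtons: 120

```text
t: 11.83
eef_pos: [0.5503, -0.1751, 0.2393]
tool_rot: [-1.322, 1.013, -1.013]
contact_force: [-2.9, -0.6, -2.0]
gripper_width: 0.004
```

```bash
cat > strip.py <<'E'
from h import *
hx=np.array([np.cos(.264),np.sin(.264),0]); hy=np.array([-hx[1],hx[0],0])
def strip(img,c,o,z=.212,s=5):
    X,Y=np.meshgrid(np.arange(-45,105,1/s),np.arange(30,-30,-1/s))
    P=np.array([.538,-.182,z])+X[...,None]/1000*hx+Y[...,None]/1000*hy
    uv=w2p(c,P.reshape(-1,3),o).reshape(*X.shape,2).astype(np.float32)
    im=cv2.remap(img,uv[...,0],uv[...,1],cv2.INTER_LINEAR)
    for x in range(-40,105,10):
        u=int((x+45)*s); cv2.line(im,(u,0),(u,12 if x%50 else 24),(0,255,255),1)
    return im
E
python3 st.py
python3 - <<'E'
from strip import *
c,o=snap('wrist','w4.png')
o3=dict(eef_pos=np.array([.539,-.1782,.240]),tool_rot=np.array([-1.322,1.013,-1.014]))
cv2.imwrite('pics/s1.png',np.vstack([strip(cv2.imread('pics/w3.png'),c,o3),strip(c['frame'],c,o)]))
E
```

```text
t 11.83 pos [ 0.5503 -0.1751  0.2393] hook x,y mm 13.7 3.5 z 239.3 F hook -3.0 0.2 -2.0 tau 0.837 w 0.004 tilt [ 0. -1. -0.]
```

View pics/s1.png

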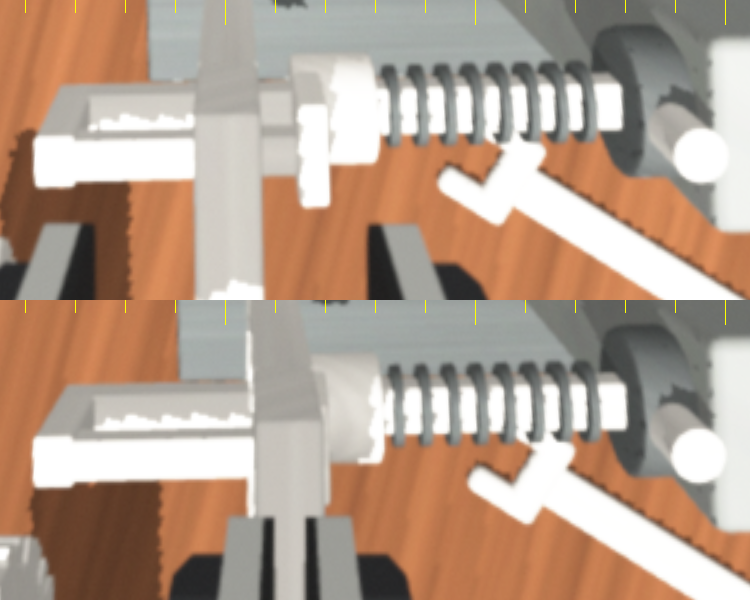

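>>> jog_arm:
  targets:
    - {"claw": 255,"dx": 0,"dy": 0,"dz": 1,"roll": 0}
    - {"claw": 255,"dx": 0,"dy": 0,"dz": 1,"roll": 0}
    - {"claw": 255,"dx": 0,"dy": 0,"dz": 1,"roll": 0}
    - {"claw": 255,"dx": 0,"dy": 0,"dz": 1,"roll": 0}
    - {"claw": 255,"dx": 0,"dy": 0,"dz": 1,"roll": 0}
    - {"claw": 255,"dx": 0,"dy": 0,"dz": 1,"roll": 0}
    - {"claw": 255,"dx": 0,"dy": 0,"dz": 0,"roll": 0}
    - {"claw": 255,"dx": 0,"dy": 0,"dz": 0,"roll": 0}
  newtons: 120

```text
t: 12.55
eef_pos: [0.5562, -0.1735, 0.2393]
tool_rot: [-1.322, 1.013, -1.013]
contact_force: [-4.8, -1.6, -1.3]
gripper_width: 0.0042
```

```bash
python3 st.py
python3 - <<'E'
from strip import *
c,o=snap('wrist','w5.png'); side,so=snap('side')
a=strip(c['frame'],c,o); u=w2p(side,[.54,-.18,.19])[0].astype(int)
b=cv2.resize(side['frame'][u[1]-45:u[1]+55,u[0]-60:u[0]+65],None,fx=3,fy=3,interpolation=cv2.INTER_CUBIC)
b=cv2.copyMakeBorder(b,0,0,0,750-b.shape[1],cv2.BORDER_CONSTANT)
cv2.imwrite('pics/s2.png',np.vstack([a,b]))
E
```

```text
t 12.55 pos [ 0.5562 -0.1735  0.2393] hook x,y mm 19.8 3.5 z 239.3 F hook -5.1 -0.3 -1.3 tau 1.242 w 0.0042 tilt [-0. -1. -0.]
```

View pics/s2.png

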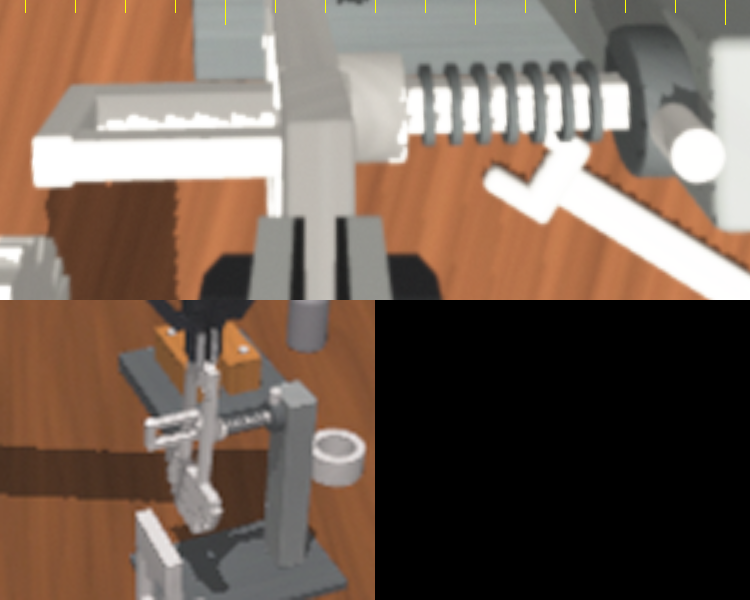

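>>> jog_arm:
  targets:
    - {"claw": 255,"dx": 0,"dy": 0,"dz": 1,"roll": 0}
    - {"claw": 255,"dx": 0,"dy": 0,"dz": 1,"roll": 0}
    - {"claw": 255,"dx": 0,"dy": 0,"dz": 1,"roll": 0}
    - {"claw": 255,"dx": 0,"dy": 0,"dz": 1,"roll": 0}
    - {"claw": 255,"dx": 0,"dy": 0,"dz": 1,"roll": 0}
    - {"claw": 255,"dx": 0,"dy": 0,"dz": 0.8,"roll": 0}
    - {"claw": 255,"dx": 0,"dy": 0,"dz": 0,"roll": 0}
    - {"claw": 255,"dx": 0,"dy": 0,"dz": 0,"roll": 0}
  newtons: 120

```text
t: 13.32
eef_pos: [0.5616, -0.172, 0.2392]
tool_rot: [-1.323, 1.014, -1.013]
contact_force: [-6.2, -1.4, -1.4]
gripper_width: 0.0044
```

```bash
python3 st.py
python3 - <<'E'
from strip import *
c,o=snap('wrist','w6.png')
a=strip(c['frame'],c,o)
b=strip(cv2.imread('pics/w5.png'),c,dict(eef_pos=np.array([.5562,-.1735,.2393]),tool_rot=np.array([-1.322,1.013,-1.013])))
# sleeve/spring template shift between the last two strips
t=b[40:180,380:412]; r=cv2.matchTemplate(a[40:180,380:480],t,cv2.TM_CCOEFF_NORMED); _,m,_,l=cv2.minMaxLoc(r); print('sleeve shift mm',l[0]/5,m)
t=b[60:200,20:90]; r=cv2.matchTemplate(a[60:200,0:120],t,cv2.TM_CCOEFF_NORMED); _,m,_,l=cv2.minMaxLoc(r); print('tip shift mm',(l[0]-20)/5,m)
cv2.imwrite('pics/s3.png',np.vstack([b,a]))
E
```

```text
t 13.32 pos [ 0.5616 -0.172   0.2392] hook x,y mm 25.3 3.5 z 239.2 F hook -6.3 0.3 -1.4 tau 1.545 w 0.0044 tilt [-0.    -1.    -0.001]
sleeve shift mm 1.6 0.8213010430335999
tip shift mm 0.0 0.9901421666145325
```

View pics/s3.png

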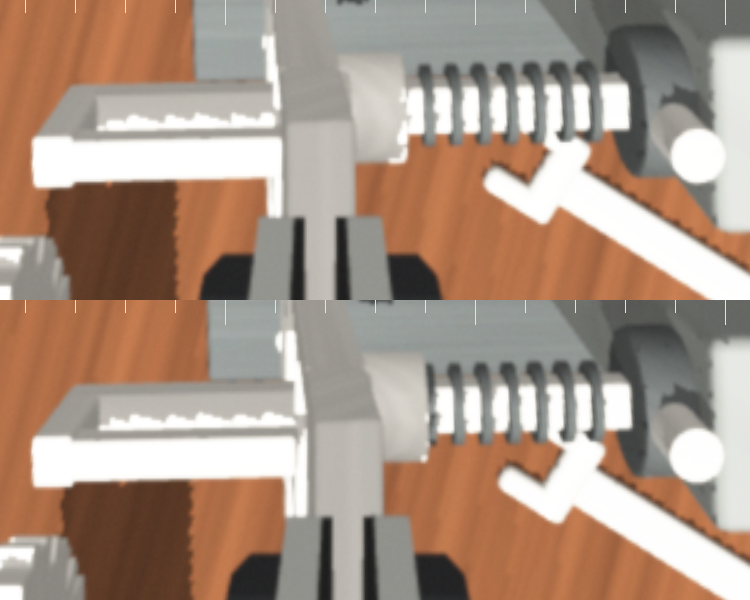

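>>> jog_arm:
  targets:
    - {"claw": 255,"dx": 0,"dy": 0,"dz": 0.5,"roll": 0}
    - {"claw": 255,"dx": 0,"dy": 0,"dz": 0.5,"roll": 0}
    - {"claw": 255,"dx": 0,"dy": 0,"dz": 0.5,"roll": 0}
    - {"claw": 255,"dx": 0,"dy": 0,"dz": 0.3,"roll": 0}
    - {"claw": 255,"dx": 0,"dy": 0,"dz": 0,"roll": 0}
    - {"claw": 255,"dx": 0,"dy": 0,"dz": 0,"roll": 0}
    - {"claw": 255,"dx": 0,"dy": 0,"dz": 0,"roll": 0}
    - {"claw": 255,"dx": 0,"dy": 0,"dz": 0,"roll": 0}
  newtons: 120

```text
t: 14.03
eef_pos: [0.5631, -0.1716, 0.2391]
tool_rot: [-1.323, 1.014, -1.013]
contact_force: [-5.9, -1.0, -1.5]
gripper_width: 0.0041
```

```bash
python3 st.py
python3 - <<'E'
from strip import *
c,o=snap('wrist','w7.png')
a=strip(c['frame'],c,o)
b=strip(cv2.imread('pics/w6.png'),c,dict(eef_pos=np.array([.5616,-.172,.2392]),tool_rot=np.array([-1.323,1.014,-1.013])))
d=strip(cv2.imread('pics/w3.png'),c,dict(eef_pos=np.array([.539,-.1782,.240]),tool_rot=np.array([-1.322,1.013,-1.014])))
for n,i in (('w3',d),('w6',b),('w7',a)):  # sleeve's lower rim: last bright col in rows 130-158
    g=i[135:155].mean((0,2)); print(n,[int(v) for v in g[365:455:3]])
    hs=i[140:150].astype(int); sat=(hs.max(2)-hs.min(2)).mean(0); k=np.nonzero(sat[300:460]>50)[0]; print('first wood col',300+k[0] if len(k) else None)
E
```

```text
t 14.03 pos [ 0.5631 -0.1716  0.2391] hook x,y mm 26.9 3.5 z 239.1 F hook -6.0 0.6 -1.5 tau 1.754 w 0.0041 tilt [-0.    -1.    -0.001]
w3 [255, 255, 255, 254, 242, 176, 135, 119, 114, 132, 143, 146, 149, 149, 150, 144, 127, 116, 127, 139, 140, 140, 139, 140, 137, 122, 113, 122, 137, 140]
first wood col 380
w6 [183, 183, 183, 183, 180, 174, 171, 178, 182, 183, 186, 188, 189, 190, 189, 189, 188, 188, 188, 191, 190, 167, 114, 111, 119, 120, 117, 115, 111, 105]
first wood col 434
w7 [185, 184, 183, 182, 182, 182, 181, 177, 171, 172, 180, 183, 185, 187, 188, 188, 188, 188, 187, 187, 187, 188, 185, 153, 113, 116, 119, 117, 113, 106]
first wood col 436
```

Run:
```python
from h import *
hx=np.array([np.cos(.264),np.sin(.264),0]); hy=np.array([-hx[1],hx[0],0]); L=[]
for i in range(10):
    c,o=snap('wrist'); L.append([o['contact_force']@hx,o['contact_force'][2],o['torque']@hy])
L=np.array(L);print(L.mean(0).round(3),L.std(0).round(3),o['t'])
```

```text
[-5.839 -1.193  1.677] [0.563 0.482 0.034] 14.5333
```

>>> jog_arm:
  targets:
    - {"claw": 255,"dx": 0,"dy": 0,"dz": 0.4,"roll": 0}
    - {"claw": 255,"dx": 0,"dy": -0.8,"dz": 0,"roll": 0}
    - {"claw": 255,"dx": 0,"dy": -0.8,"dz": 0,"roll": 0}
    - {"claw": 255,"dx": 0,"dy": -0.8,"dz": 0,"roll": 0}
    - {"claw": 255,"dx": 0,"dy": -0.8,"dz": 0,"roll": 0}
    - {"claw": 255,"dx": 0,"dy": -0.8,"dz": 0,"roll": 0}
    - {"claw": 255,"dx": 0,"dy": 0,"dz": 0,"roll": 0}
    - {"claw": 255,"dx": 0,"dy": 0,"dz": 0,"roll": 0}
  newtons: 120

```text
t: 15.25
eef_pos: [0.5628, -0.1716, 0.2422]
tool_rot: [-1.324, 1.016, -1.012]
contact_force: [-5.8, -1.1, -6.9]
gripper_width: 0.0043
```

```bash
python3 st.py
```

```text
t 15.25 pos [ 0.5628 -0.1716  0.2422] hook x,y mm 26.7 3.6 z 242.2 F hook -5.9 0.4 -6.9 tau 1.669 w 0.0043 tilt [-0.001 -1.    -0.003]
```

>>> jog_arm:
  targets:
    - {"claw": 255,"dx": 0,"dy": -0.5,"dz": 0,"roll": 0}
    - {"claw": 255,"dx": 0,"dy": -0.5,"dz": 0,"roll": 0}
    - {"claw": 255,"dx": 0,"dy": -0.5,"dz": 0,"roll": 0}
    - {"claw": 255,"dx": 0,"dy": -0.5,"dz": 0,"roll": 0}
    - {"claw": 255,"dx": 0,"dy": 0,"dz": 0,"roll": 0}
    - {"claw": 255,"dx": 0,"dy": 0,"dz": 0,"roll": 0}
    - {"claw": 255,"dx": 0,"dy": 0,"dz": 0,"roll": 0}
    - {"claw": 255,"dx": 0,"dy": 0,"dz": 0,"roll": 0}
  newtons: 120

```text
t: 15.92
eef_pos: [0.5628, -0.1717, 0.2441]
tool_rot: [-1.324, 1.016, -1.012]
contact_force: [-5.6, -1.1, -7.0]
gripper_width: 0.0041
```

```bash
python3 st.py
```

```text
t 15.92 pos [ 0.5628 -0.1717  0.2441] hook x,y mm 26.6 3.5 z 244.1 F hook -5.7 0.4 -7.0 tau 1.638 w 0.0041 tilt [-0.001 -1.    -0.003]
```

>>> jog_arm:
  targets:
    - {"claw": 255,"dx": 0,"dy": -1,"dz": 0,"roll": 0}
    - {"claw": 255,"dx": 0,"dy": -1,"dz": 0,"roll": 0}
    - {"claw": 255,"dx": 0,"dy": -1,"dz": 0,"roll": 0}
    - {"claw": 255,"dx": 0,"dy": -1,"dz": 0,"roll": 0}
    - {"claw": 255,"dx": 0,"dy": -1,"dz": 0,"roll": 0}
    - {"claw": 255,"dx": 0,"dy": -1,"dz": 0,"roll": 0}
    - {"claw": 255,"dx": 0,"dy": 0,"dz": 0,"roll": 0}
    - {"claw": 255,"dx": 0,"dy": 0,"dz": 0,"roll": 0}
  newtons: 120

```text
t: 16.58
eef_pos: [0.563, -0.1718, 0.2503]
tool_rot: [-1.324, 1.015, -1.012]
contact_force: [-5.0, -1.8, -5.1]
gripper_width: 0.0039
```

```bash
python3 st.py
```

```text
t 16.58 pos [ 0.563  -0.1718  0.2503] hook x,y mm 26.8 3.3 z 250.3 F hook -5.3 -0.4 -5.1 tau 1.646 w 0.0039 tilt [-0.001 -1.    -0.003]
```

>>> jog_arm:
  targets:
    - {"claw": 255,"dx": 0,"dy": -2,"dz": 0,"roll": 0}
    - {"claw": 255,"dx": 0,"dy": -2,"dz": 0,"roll": 0}
    - {"claw": 255,"dx": 0,"dy": -2,"dz": 0,"roll": 0}
    - {"claw": 255,"dx": 0,"dy": -2.5,"dz": 0,"roll": 0}
    - {"claw": 255,"dx": 0,"dy": -3,"dz": 0,"roll": 0}
    - {"claw": 255,"dx": 0,"dy": -3,"dz": 0,"roll": 0}
    - {"claw": 255,"dx": 0,"dy": -3,"dz": 0,"roll": 0}
    - {"claw": 255,"dx": 0,"dy": 0,"dz": 0,"roll": 0}
  newtons: 120

```text
t: 17.25
eef_pos: [0.5642, -0.1711, 0.269]
tool_rot: [-1.322, 1.013, -1.013]
contact_force: [0.4, -0.5, -4.7]
gripper_width: 0.0042
```

```bash
python3 st.py
python3 - <<'E'
from strip import *
side,so=snap('side'); sc,_=snap('scene')
def crop(c,k,n): 
    u=w2p(c,[.55,-.18,.20])[0].astype(int)
    return cv2.resize(c['frame'][u[1]-50:u[1]+50,u[0]-50:u[0]+50],(400,400),interpolation=cv2.INTER_CUBIC)
cv2.imwrite('pics/s4.png',np.hstack([crop(side,3,0),crop(sc,3,0)]))
E
```

```text
t 17.25 pos [ 0.5642 -0.1711  0.269 ] hook x,y mm 28.2 3.7 z 269.0 F hook 0.2 -0.6 -4.7 tau 0.067 w 0.0042 tilt [-0. -1.  0.]
```

View pics/s4.png

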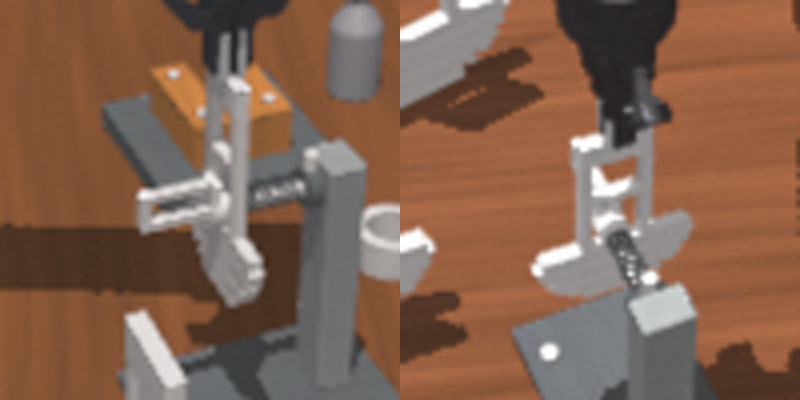

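>>> jog_arm:
  targets:
    - {"claw": 255,"dx": 0,"dy": 0,"dz": -4,"roll": 0}
    - {"claw": 255,"dx": 0,"dy": 0,"dz": -8,"roll": 0}
    - {"claw": 255,"dx": 0,"dy": 0,"dz": -8,"roll": 0}
    - {"claw": 255,"dx": 0,"dy": 0,"dz": -8,"roll": 0}
    - {"claw": 255,"dx": 0,"dy": 0,"dz": -8,"roll": 0}
    - {"claw": 255,"dx": 0,"dy": 0,"dz": -8,"roll": 0}
    - {"claw": 255,"dx": 0,"dy": 0,"dz": -4,"roll": 0}
    - {"claw": 255,"dx": 0,"dy": 0,"dz": 0,"roll": 0}
  newtons: 120

```text
t: 18.02
eef_pos: [0.5165, -0.1846, 0.2691]
tool_rot: [-1.323, 1.014, -1.015]
contact_force: [0.1, -0.8, -4.3]
gripper_width: 0.0041
```

```bash
python3 st.py
```

```text
t 18.02 pos [ 0.5165 -0.1846  0.2691] hook x,y mm -21.4 3.1 z 269.1 F hook -0.2 -0.8 -4.3 tau 0.073 w 0.0041 tilt [ 0.001 -1.    -0.   ]
```

>>> jog_arm:
  targets:
    - {"claw": 255,"dx": 0,"dy": 0,"dz": -6,"roll": 0}
    - {"claw": 255,"dx": 0,"dy": 0,"dz": -8,"roll": 0}
    - {"claw": 255,"dx": 0,"dy": 0,"dz": -8,"roll": 0}
    - {"claw": 255,"dx": 0,"dy": 0,"dz": -8,"roll": 0}
    - {"claw": 255,"dx": 0,"dy": 0,"dz": -10,"roll": 0}
    - {"claw": 255,"dx": 0,"dy": 0,"dz": -10,"roll": 0}
    - {"claw": 255,"dx": 0,"dy": 0,"dz": -5,"roll": 0}
    - {"claw": 255,"dx": 0,"dy": 0,"dz": 0,"roll": 0}
  newtons: 120

```text
t: 18.68
eef_pos: [0.463, -0.199, 0.2689]
tool_rot: [-1.323, 1.015, -1.015]
contact_force: [0.1, 0.0, -3.9]
gripper_width: 0.0038
```

```bash
python3 st.py
```

```text
t 18.68 pos [ 0.463  -0.199   0.2689] hook x,y mm -76.8 3.1 z 268.9 F hook 0.1 -0.0 -3.9 tau 0.092 w 0.0038 tilt [ 0.001 -1.    -0.001]
```

>>> jog_arm:
  targets:
    - {"claw": 255,"dx": 0,"dy": -10,"dz": 0,"roll": 0}
    - {"claw": 255,"dx": -6,"dy": -12,"dz": 0,"roll": 0}
    - {"claw": 255,"dx": -12,"dy": -12,"dz": 0,"roll": 0}
    - {"claw": 255,"dx": -15,"dy": -12,"dz": 0,"roll": 0}
    - {"claw": 255,"dx": -15,"dy": -12,"dz": 0,"roll": 0}
    - {"claw": 255,"dx": -15,"dy": -12,"dz": 0,"roll": 0}
    - {"claw": 255,"dx": -15,"dy": -10,"dz": 5,"roll": 0}
    - {"claw": 255,"dx": -15,"dy": 0,"dz": 12,"roll": 0}
  newtons: 120

```text
t: 19.35
eef_pos: [0.4564, -0.1022, 0.3521]
tool_rot: [-1.322, 1.01, -1.017]
contact_force: [1.1, -0.3, -5.5]
gripper_width: 0.0042
```

>>> jog_arm:
  targets:
    - {"claw": 255,"dx": -14,"dy": 0,"dz": 25,"roll": 0}
    - {"claw": 255,"dx": -14,"dy": 0,"dz": 30,"roll": 0}
    - {"claw": 255,"dx": -14,"dy": 0,"dz": 32,"roll": 0}
    - {"claw": 255,"dx": -14,"dy": 0,"dz": 32,"roll": 0}
    - {"claw": 255,"dx": -14,"dy": 0,"dz": 32,"roll": 0}
    - {"claw": 255,"dx": -14,"dy": 0,"dz": 30,"roll": 0}
    - {"claw": 255,"dx": -14,"dy": 0,"dz": 25,"roll": 0}
    - {"claw": 255,"dx": -6,"dy": 0,"dz": 14,"roll": 0}
  newtons: 120

```text
t: 20.02
eef_pos: [0.6429, 0.0591, 0.3492]
tool_rot: [-1.322, 1.011, -1.008]
contact_force: [0.3, 0.5, -4.7]
gripper_width: 0.0042
```

>>> jog_arm:
  targets:
    - {"claw": 255,"dx": 0,"dy": 0,"dz": 0,"roll": 0}
    - {"claw": 255,"dx": 0,"dy": 0,"dz": 0,"roll": 0}
    - {"claw": 255,"dx": 0,"dy": 0,"dz": 0,"roll": 0}
    - {"claw": 255,"dx": 0,"dy": 0,"dz": 0,"roll": 0}
    - {"claw": 255,"dx": 0,"dy": 0,"dz": 0,"roll": 0}
    - {"claw": 255,"dx": 0,"dy": 0,"dz": 0,"roll": 0}
    - {"claw": 255,"dx": 0,"dy": 0,"dz": 0,"roll": 0}
    - {"claw": 255,"dx": 0,"dy": 0,"dz": 0,"roll": 0}
  newtons: 120

```text
t: 20.68
eef_pos: [0.642, 0.0533, 0.349]
tool_rot: [-1.322, 1.014, -1.014]
contact_force: [-0.1, -0.1, -4.8]
gripper_width: 0.0035
```

```bash
python3 st.py
python3 - <<'E'
from h import *
c,o=snap('wrist','w8.png')
places('wrist',c,o,['rest','rest_slot','gauge','gauge_foot'])
for n in('scene','side'):
    k,q=snap(n); places(n,k,q,['rest_slot'])
E
```

```text
t 20.68 pos [0.642  0.0533 0.349 ] hook x,y mm 161.8 200.0 z 349.0 F hook -0.1 -0.1 -4.8 tau 0.015 w 0.0035 tilt [ 0. -1.  0.]
wrist rest 0.8 [ 0.6076  0.1846 -0.0017] [321.  44.]
wrist rest_slot 0.77 [0.6047 0.1804 0.0219] [317.  45.]
wrist gauge 0.6 [0.6438 0.0513 0.3094] [323. 267.]
scene rest_slot 0.77 [0.6076 0.1816 0.0261] [441. 276.]
side rest_slot 0.94 [0.6102 0.1804 0.028 ] [339. 216.]
side rest_slot 0.32 [0.6404 0.0543 0.3649] [357. 143.]
```

View pics/w8.png

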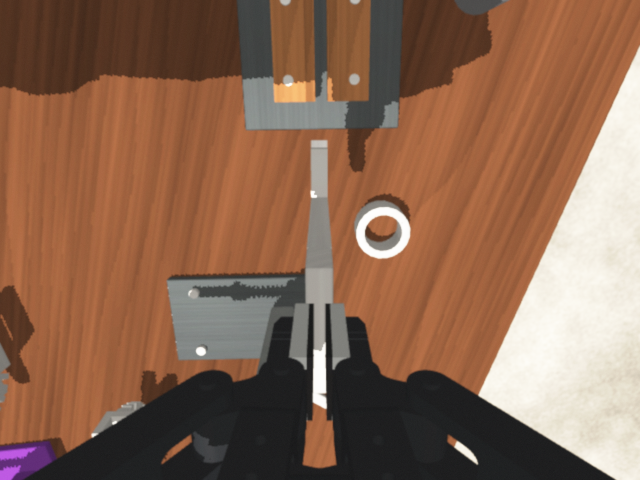

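```bash
cat > slot.py <<'E'
import sys
from h import *
def slot(f,c,o,rows,u0,u1,z=.070):
    im=cv2.imread('pics/'+f).astype(float); inv=[]
    s=im[:,:,2]-im[:,:,0]   # wood is red, slot/steel is not
    m=R.from_rotvec(o['tool_rot']).as_matrix(); T=np.array(c['T_tool_cam']); P=[]
    for v in rows:
        w=s[v,u0:u1]>40
        k=np.nonzero(~w)[0]
        if not len(k): continue
        a,b=u0+k[0]-.5,u0+k[-1]+.5; row=[]
        for u in(a,b):
            d=m@T[:3,:3]@np.array([(u-c['cx'])/c['fx'],(v-c['cy'])/c['fy'],1]); p0=m@T[:3,3]+o['eef_pos']
            row.append((p0+d*(z-p0[2])/d[2])[:2])
        P.append(row)
        if v%20==0: print(v,a,b)
    P=np.array(P); 
    for n,q in(('L',P[:,0]),('R',P[:,1]),('mid',P.mean(1))):
        x,y,x0,y0=cv2.fitLine(q.astype(np.float32),cv2.DIST_HUBER,0,1e-3,1e-3).ravel()
        if y<0:x,y=-x,-y
        print(n,'at',x0.round(4),y0.round(4),'yaw',np.arctan2(-x,y).round(4))
    print('width mm',1000*np.median(np.linalg.norm(P[:,0]-P[:,1],axis=1)))
    return P
E
python3 - <<'E'
from slot import *
c,o=snap('wrist'); slot('w8.png',c,o,range(4,66),296,350)
m=R.from_rotvec(o['tool_rot']).as_matrix(); print('tool x yaw',np.arctan2(m[0,0],-m[1,0]).round(4), np.arctan2(m[1,2],m[0,2]).round(4))
E
```

```text
20 313.5 326.5
40 313.5 326.5
60 314.5 326.5
L at 0.601 0.1845 yaw 0.2854
R at 0.6133 0.1845 yaw 0.2684
mid at 0.6059 0.1891 yaw 0.277
width mm 12.090200001632628
tool x yaw 0.2631 0.2631
```

>>> jog_arm:
  targets:
    - {"claw": 255,"dx": -10,"dy": 0,"dz": 0,"roll": -0.012}
    - {"claw": 255,"dx": -18,"dy": 0,"dz": 0,"roll": 0}
    - {"claw": 255,"dx": -20,"dy": 0,"dz": 0,"roll": 0}
    - {"claw": 255,"dx": -20,"dy": 0,"dz": 0,"roll": 0}
    - {"claw": 255,"dx": -20,"dy": 10,"dz": 0,"roll": 0}
    - {"claw": 255,"dx": -20,"dy": 20,"dz": 0,"roll": 0}
    - {"claw": 255,"dx": -15,"dy": 20,"dz": 0,"roll": 0}
    - {"claw": 255,"dx": -8,"dy": 20,"dz": 0,"roll": 0}
  newtons: 120

```text
t: 21.85
eef_pos: [0.6051, 0.1838, 0.2785]
tool_rot: [-1.327, 1.001, -1.0]
contact_force: [0.6, -0.2, -3.9]
gripper_width: 0.0043
```

>>> jog_arm:
  targets:
    - {"claw": 255,"dx": 0,"dy": 10,"dz": 0,"roll": 0}
    - {"claw": 255,"dx": 0,"dy": 0,"dz": 0,"roll": 0}
    - {"claw": 255,"dx": 0,"dy": 0,"dz": 0,"roll": 0}
    - {"claw": 255,"dx": 0,"dy": 0,"dz": 0,"roll": 0}
    - {"claw": 255,"dx": 0,"dy": 0,"dz": 0,"roll": 0}
    - {"claw": 255,"dx": 0,"dy": 0,"dz": 0,"roll": 0}
    - {"claw": 255,"dx": 0,"dy": 0,"dz": 0,"roll": 0}
    - {"claw": 255,"dx": 0,"dy": 0,"dz": 0,"roll": 0}
  newtons: 120

```text
t: 22.52
eef_pos: [0.607, 0.1796, 0.2693]
tool_rot: [-1.326, 1.004, -1.005]
contact_force: [-0.1, -0.2, -4.7]
gripper_width: 0.0041
```

Run:
```python
from slot import *
c,o=snap('wrist','w9.png'); print(o['t'],o['eef_pos'].round(4))
m=R.from_rotvec(o['tool_rot']).as_matrix(); print('tool yaw',np.arctan2(m[1,2],m[0,2]).round(4))
def bp(u,v,z,o):
    m=R.from_rotvec(o['tool_rot']).as_matrix(); T=np.array(c['T_tool_cam'])
    d=m@T[:3,:3]@np.array([(u-c['cx'])/c['fx'],(v-c['cy'])/c['fy'],1]); p0=m@T[:3,3]+o['eef_pos']; return p0+d*(z-p0[2])/d[2]
o8=dict(eef_pos=np.array([.642,.0533,.349]),tool_rot=np.array([-1.322,1.014,-1.014]))
hy=np.array([-np.sin(.277),np.cos(.277),0])
# near ends seen in w8: slab (z .025) v=128.5, blocks (z .070) v=102
for p,h in((bp(320,128.5,.025,o8),.085),(bp(296,102,.07,o8),.055),(bp(350,101,.07,o8),.055)):
    print('slot middle along hy from TCP, mm',((p+h*hy-o['eef_pos'])@hy*1000).round(1))
places('wrist',c,o,['rest','rest_slot'])
for n in('scene','side'):
    k,q=snap(n); places(n,k,q,['gauge_foot','gauge'])
# where w9 should show slot mid at three places
mm=m[:,2]; print('cx',c['cx'], 'proj of TCP axis at z=.07:',w2p(c,[[*o['eef_pos'][:2],.07]],o).round(1))
```

```text
22.5167 [0.607  0.1796 0.2693]
tool yaw 0.2746
slot middle along hy from TCP, mm 1.2
slot middle along hy from TCP, mm 0.2
slot middle along hy from TCP, mm 0.3
wrist rest 0.77 [ 0.6064  0.1818 -0.0021] [320. 177.]
wrist rest 0.45 [0.6028 0.1822 0.0238] [316. 181.]
wrist rest_slot 0.9 [0.6075 0.1815 0.0246] [321. 183.]
scene gauge_foot 0.88 [ 0.2728 -0.3019  0.0041] [272. 209.]
scene gauge_foot 0.8 [ 0.4999 -0.3861  0.0034] [250. 270.]
scene gauge_foot 0.67 [0.6064 0.177  0.1199] [444. 259.]
scene gauge 0.96 [ 0.5003 -0.3793  0.1494] [247. 242.]
scene gauge 0.84 [ 0.2713 -0.3015  0.1443] [269. 181.]
scene gauge 0.72 [0.6019 0.1777 0.2358] [451. 234.]
side gauge_foot 0.64 [ 0.4985 -0.377   0.0006] [324. 339.]
side gauge_foot 0.63 [ 0.2786 -0.2966  0.0036] [242. 322.]
side gauge_foot 0.56 [0.6105 0.1778 0.2322] [341. 166.]
side gauge 0.96 [ 0.2742 -0.2944  0.1501] [234. 281.]
side gauge 0.77 [ 0.4991 -0.3825  0.1531] [324. 298.]
side gauge 0.76 [0.6103 0.1805 0.2338] [340. 165.]
cx 319.07965587684424 proj of TCP axis at z=.07: [[319.8 195.1]]
```

View pics/w9.png

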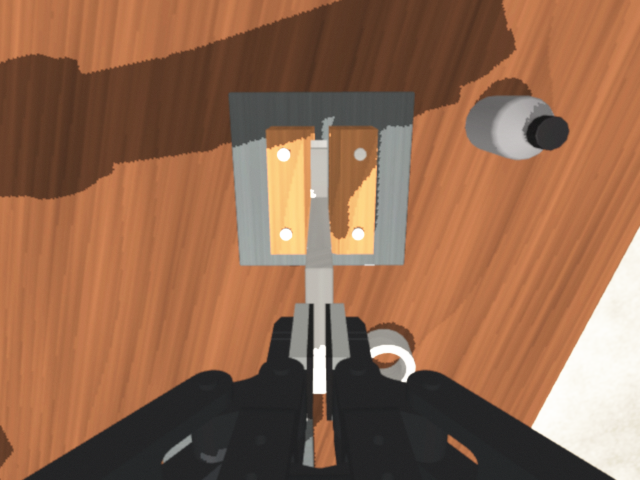

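Run:
```python
from slot import *
im=cv2.imread('pics/w9.png').astype(int); s=im[:,:,2]-im[:,:,0]
for v in (130,134,138,150,165,180,200,220,240,250):
    w=s[v]>40; k=np.nonzero(w[245:400])[0]+245
    r=np.split(k,np.nonzero(np.diff(k)>2)[0]+1); print(v,[(int(a[0]),int(a[-1])) for a in r if len(a)>3])
o=dict(eef_pos=np.array([.607,.1796,.2693]),tool_rot=np.array([-1.326,1.004,-1.005]))
c,oo=snap('wrist')
slot('w9.png',c,o,range(129,138),300,345)
m=R.from_rotvec(o['tool_rot']).as_matrix()
for dx in(-.05,-.03,0): 
    for z in (.07,.123):print(dx,z,w2p(c,o['eef_pos']+m[:,0]*dx+np.array([0,0,z-.2693]),o).round(1))
for v in (138,141,144,147): print(v,im[v,300:340].sum(1)//3)
```

```text
130 [(266, 314), (329, 377)]
134 [(266, 314), (329, 377)]
138 [(266, 314), (329, 377)]
150 [(266, 278), (289, 310), (329, 354), (365, 377)]
165 [(267, 310), (329, 376)]
180 [(267, 310), (329, 376)]
200 [(268, 310), (329, 375)]
220 [(269, 309), (329, 374)]
240 [(270, 284), (287, 307), (330, 373)]
250 [(270, 306), (331, 373)]
L at 0.5885 0.229 yaw 0.271
R at 0.5997 0.2321 yaw 0.2816
mid at 0.5941 0.2305 yaw 0.2763
width mm 11.619421140827532
-0.05 0.07 [[319.8 136.1]]
-0.05 0.123 [[320.  142.8]]
-0.03 0.07 [[319.8 160.3]]
-0.03 0.123 [[320.  170.7]]
0 0.07 [[319.8 195.1]]
0 0.123 [[320.  210.6]]
138 [112 150 170 147 120 106 130 156 162 160 157 156 156 166 155  92  78  78
  78  78  80  96 120 137 153 159 158 154 132 105 103  99 100 102 103  99
  98  97  96  94]
141 [185 185 187 178 160 156 157 160 161 161 182 206 211 211 212 213 212 211
 211 213 216 214 216 218 219 219 206 176 136 107 102  99 100 100 103  98
 100  97  97  95]
144 [188 192 192 180 160 155 157 160 160 161 182 207 212 214 215 215 216 214
 214 216 217 218 219 221 221 221 207 176 136 106 102  97  98 100 102 100
  98  97  96  94]
147 [191 195 193 180 162 154 155 159 161 161 171 182 188 186 188 189 189 187
 187 188 190 190 191 190 190 191 183 165 134 104 102  97  98 100 101  99
  99  96  96  96]
```

>>> jog_arm:
  targets:
    - {"claw": 255,"dx": 0,"dy": 5,"dz": 1,"roll": 0}
    - {"claw": 255,"dx": 0,"dy": 10,"dz": 0.7,"roll": 0}
    - {"claw": 255,"dx": 0,"dy": 10,"dz": 0,"roll": 0}
    - {"claw": 255,"dx": 0,"dy": 10,"dz": 0,"roll": 0}
    - {"claw": 255,"dx": 0,"dy": 7,"dz": 0,"roll": 0}
    - {"claw": 255,"dx": 0,"dy": 0,"dz": 0,"roll": 0}
    - {"claw": 255,"dx": 0,"dy": 0,"dz": 0,"roll": 0}
    - {"claw": 255,"dx": 0,"dy": 0,"dz": 0,"roll": 0}
  newtons: 120

```text
t: 23.68
eef_pos: [0.6085, 0.1804, 0.227]
tool_rot: [-1.326, 1.004, -1.004]
contact_force: [-0.1, -0.5, -4.0]
gripper_width: 0.0045
```

```bash
cat > rows.py <<'E'
from h import *
import sys
f=sys.argv[1]; c,o=snap('wrist',f); im=c['frame'].astype(int); s=im[:,:,2]-im[:,:,0]
for v in range(*map(int,sys.argv[2:5])):
    k=np.nonzero(s[v,230:420]>40)[0]+230; r=np.split(k,np.nonzero(np.diff(k)>2)[0]+1)
    q=np.nonzero((s[v,295:345]<25)&(im[v,295:345].sum(1)>380))[0]+295  # bright steel
    print(v,[(int(a[0]),int(a[-1])) for a in r if len(a)>3],'steel',(q[0],q[-1]) if len(q) else None)
print('t',o['t'],'pos',o['eef_pos'].round(4),'TCP axis z.07',w2p(c,[*o['eef_pos'][:2],.07],o).round(1))
E
python3 rows.py w10.png 110 290 10; python3 st.py
```

```text
110 [] steel None
120 [] steel None
130 [(264, 311), (328, 376)] steel (np.int64(326), np.int64(327))
140 [(257, 310), (328, 382)] steel (np.int64(312), np.int64(327))
150 [(257, 309), (328, 382)] steel (np.int64(311), np.int64(326))
160 [(258, 270), (284, 310), (328, 355), (370, 381)] steel (np.int64(311), np.int64(326))
170 [(258, 310), (328, 381)] steel (np.int64(311), np.int64(326))
180 [(258, 310), (328, 381)] steel (np.int64(311), np.int64(326))
190 [(259, 310), (328, 381)] steel (np.int64(311), np.int64(326))
200 [(259, 310), (328, 380), (416, 419)] steel (np.int64(311), np.int64(326))
210 [(260, 309), (328, 380), (415, 419)] steel (np.int64(310), np.int64(327))
220 [(260, 308), (329, 379), (415, 419)] steel (np.int64(310), np.int64(327))
230 [(261, 307), (330, 379), (414, 419)] steel (np.int64(309), np.int64(328))
240 [(261, 307), (331, 378), (413, 419)] steel (np.int64(308), np.int64(329))
250 [(262, 272), (287, 306), (331, 353), (367, 378), (413, 419)] steel (np.int64(307), np.int64(330))
260 [(262, 305), (332, 377), (412, 419)] steel (np.int64(307), np.int64(331))
270 [(263, 304), (333, 377), (411, 419)] steel (np.int64(306), np.int64(331))
280 [(410, 419)] steel (np.int64(295), np.int64(344))
t 23.6833 pos [0.6085 0.1804 0.227 ] TCP axis z.07 [[320.  207.1]]
t 23.73 pos [0.6086 0.1805 0.2273] hook x,y mm 162.8 331.5 z 227.3 F hook -0.1 0.1 -4.3 tau -0.011 w 0.0043 tilt [-0.    -1.     0.001]
```

>>> jog_arm:
  targets:
    - {"claw": 255,"dx": 0,"dy": 3,"dz": 0,"roll": 0}
    - {"claw": 255,"dx": 0,"dy": 3,"dz": 0,"roll": 0}
    - {"claw": 255,"dx": 0,"dy": 3,"dz": 0,"roll": 0}
    - {"claw": 255,"dx": 0,"dy": 2,"dz": 0,"roll": 0}
    - {"claw": 255,"dx": 0,"dy": 2,"dz": 0,"roll": 0}
    - {"claw": 255,"dx": 0,"dy": 2,"dz": 0,"roll": 0}
    - {"claw": 255,"dx": 0,"dy": 0,"dz": 0,"roll": 0}
    - {"claw": 255,"dx": 0,"dy": 0,"dz": 0,"roll": 0}
  newtons: 120

```text
t: 24.4
eef_pos: [0.6083, 0.1803, 0.2117]
tool_rot: [-1.327, 1.004, -1.004]
contact_force: [-0.2, 0.4, -4.8]
gripper_width: 0.004
```

```bash
python3 st.py
```

```text
t 24.4 pos [0.6083 0.1803 0.2117] hook x,y mm 162.4 331.4 z 211.7 F hook -0.1 0.5 -4.8 tau 0.009 w 0.004 tilt [-0. -1. -0.]
```

>>> jog_arm:
  targets:
    - {"claw": 255,"dx": 0,"dy": 3,"dz": 0,"roll": 0}
    - {"claw": 255,"dx": 0,"dy": 4,"dz": 0,"roll": 0}
    - {"claw": 255,"dx": 0,"dy": 4,"dz": 0,"roll": 0}
    - {"claw": 255,"dx": 0,"dy": 4,"dz": 0,"roll": 0}
    - {"claw": 255,"dx": 0,"dy": 4,"dz": 0,"roll": 0}
    - {"claw": 255,"dx": 0,"dy": 3,"dz": 0,"roll": 0}
    - {"claw": 255,"dx": 0,"dy": 0,"dz": 0,"roll": 0}
    - {"claw": 255,"dx": 0,"dy": 0,"dz": 0,"roll": 0}
  newtons: 120

```text
t: 25.07
eef_pos: [0.6082, 0.1803, 0.1895]
tool_rot: [-1.327, 1.004, -1.004]
contact_force: [0.3, -0.2, -3.5]
gripper_width: 0.0041
```

```bash
python3 st.py
```

```text
t 25.07 pos [0.6082 0.1803 0.1895] hook x,y mm 162.3 331.4 z 189.5 F hook 0.2 -0.3 -3.5 tau 0.027 w 0.0041 tilt [-0. -1. -0.]
```

>>> jog_arm:
  targets:
    - {"claw": 255,"dx": 0,"dy": 2.5,"dz": 0,"roll": 0}
    - {"claw": 255,"dx": 0,"dy": 2.5,"dz": 0,"roll": 0}
    - {"claw": 255,"dx": 0,"dy": 2.5,"dz": 0,"roll": 0}
    - {"claw": 255,"dx": 0,"dy": 2.5,"dz": 0,"roll": 0}
    - {"claw": 255,"dx": 0,"dy": 2,"dz": 0,"roll": 0}
    - {"claw": 255,"dx": 0,"dy": 1,"dz": 0,"roll": 0}
    - {"claw": 255,"dx": 0,"dy": 0,"dz": 0,"roll": 0}
    - {"claw": 255,"dx": 0,"dy": 0,"dz": 0,"roll": 0}
  newtons: 120

```text
t: 25.73
eef_pos: [0.6083, 0.1803, 0.1767]
tool_rot: [-1.327, 1.004, -1.004]
contact_force: [0.2, 0.5, -4.5]
gripper_width: 0.004
```

```bash
python3 st.py
```

```text
t 25.73 pos [0.6083 0.1803 0.1767] hook x,y mm 162.4 331.4 z 176.7 F hook 0.4 0.4 -4.5 tau -0.018 w 0.004 tilt [ 0. -1. -0.]
```

>>> jog_arm:
  targets:
    - {"claw": 255,"dx": 0,"dy": 0.6,"dz": 0,"roll": 0}
    - {"claw": 255,"dx": 0,"dy": 0.6,"dz": 0,"roll": 0}
    - {"claw": 255,"dx": 0,"dy": 0.5,"dz": 0,"roll": 0}
    - {"claw": 255,"dx": 0,"dy": 0.5,"dz": 0,"roll": 0}
    - {"claw": 255,"dx": 0,"dy": 0.4,"dz": 0,"roll": 0}
    - {"claw": 255,"dx": 0,"dy": 0,"dz": 0,"roll": 0}
    - {"claw": 255,"dx": 0,"dy": 0,"dz": 0,"roll": 0}
    - {"claw": 255,"dx": 0,"dy": 0,"dz": 0,"roll": 0}
  newtons: 120

```text
t: 26.4
eef_pos: [0.6083, 0.1803, 0.1742]
tool_rot: [-1.327, 1.004, -1.004]
contact_force: [-0.4, -0.3, -4.6]
gripper_width: 0.0045
```

```bash
python3 st.py
```

```text
t 26.4 pos [0.6083 0.1803 0.1742] hook x,y mm 162.4 331.4 z 174.2 F hook -0.5 -0.2 -4.6 tau 0.028 w 0.0045 tilt [ 0. -1. -0.]
```

>>> jog_arm:
  targets:
    - {"claw": 255,"dx": 0,"dy": 0.4,"dz": 0,"roll": 0}
    - {"claw": 255,"dx": 0,"dy": 0.4,"dz": 0,"roll": 0}
    - {"claw": 255,"dx": 0,"dy": 0.4,"dz": 0,"roll": 0}
    - {"claw": 255,"dx": 0,"dy": 0.3,"dz": 0,"roll": 0}
    - {"claw": 255,"dx": 0,"dy": 0,"dz": 0,"roll": 0}
    - {"claw": 255,"dx": 0,"dy": 0,"dz": 0,"roll": 0}
    - {"claw": 255,"dx": 0,"dy": 0,"dz": 0,"roll": 0}
    - {"claw": 255,"dx": 0,"dy": 0,"dz": 0,"roll": 0}
  newtons: 120

```text
t: 27.07
eef_pos: [0.6085, 0.1803, 0.1728]
tool_rot: [-1.327, 1.004, -1.005]
contact_force: [-0.1, -0.1, -2.4]
gripper_width: 0.0037
```

```bash
python3 st.py
```

```text
t 27.07 pos [0.6085 0.1803 0.1728] hook x,y mm 162.6 331.3 z 172.8 F hook -0.1 -0.1 -2.4 tau -0.062 w 0.0037 tilt [ 0. -1.  0.]
```

>>> jog_arm:
  targets:
    - {"claw": 255,"dx": 0,"dy": 0.4,"dz": 0,"roll": 0}
    - {"claw": 255,"dx": 0,"dy": 0,"dz": 0,"roll": 0}
    - {"claw": 255,"dx": 0,"dy": 0,"dz": 0,"roll": 0}
    - {"claw": 255,"dx": 0,"dy": 0,"dz": 0,"roll": 0}
    - {"claw": 255,"dx": 0,"dy": 0,"dz": 0,"roll": 0}
    - {"claw": 255,"dx": 0,"dy": 0,"dz": 0,"roll": 0}
    - {"claw": 255,"dx": 0,"dy": 0,"dz": 0,"roll": 0}
    - {"claw": 255,"dx": 0,"dy": 0,"dz": 0,"roll": 0}
  newtons: 30

```text
t: 27.73
eef_pos: [0.6087, 0.1803, 0.1727]
tool_rot: [-1.326, 1.004, -1.005]
contact_force: [0.5, -0.8, 3.9]
gripper_width: 0.0041
```

```bash
python3 st.py
```

```text
t 27.73 pos [0.6087 0.1803 0.1727] hook x,y mm 162.8 331.4 z 172.7 F hook 0.2 -0.9 3.9 tau -0.02 w 0.0041 tilt [ 0.    -1.     0.001]
```

>>> jog_arm:
  targets:
    - {"claw": 240,"dx": 0,"dy": 0,"dz": 0,"roll": 0}
    - {"claw": 230,"dx": 0,"dy": 0,"dz": 0,"roll": 0}
    - {"claw": 220,"dx": 0,"dy": 0,"dz": 0,"roll": 0}
    - {"claw": 210,"dx": 0,"dy": 0,"dz": 0,"roll": 0}
    - {"claw": 200,"dx": 0,"dy": 0,"dz": 0,"roll": 0}
    - {"claw": 190,"dx": 0,"dy": 0,"dz": 0,"roll": 0}
    - {"claw": 180,"dx": 0,"dy": 0,"dz": 0,"roll": 0}
    - {"claw": 170,"dx": 0,"dy": 0,"dz": 0,"roll": 0}
  newtons: 20

```text
t: 28.4
eef_pos: [0.6082, 0.1803, 0.1721]
tool_rot: [-1.327, 1.004, -1.004]
contact_force: [-0.4, 0.1, -0.3]
gripper_width: 0.0286
```

>>> jog_arm:
  targets:
    - {"claw": 150,"dx": 0,"dy": 0,"dz": 0,"roll": 0}
    - {"claw": 130,"dx": 0,"dy": 0,"dz": 0,"roll": 0}
    - {"claw": 100,"dx": 0,"dy": 0,"dz": 0,"roll": 0}
    - {"claw": 80,"dx": 0,"dy": 0,"dz": 0,"roll": 0}
    - {"claw": 60,"dx": 0,"dy": 0,"dz": 0,"roll": 0}
    - {"claw": 60,"dx": 0,"dy": 0,"dz": 0,"roll": 0}
    - {"claw": 60,"dx": 0,"dy": 0,"dz": 0,"roll": 0}
    - {"claw": 60,"dx": 0,"dy": 0,"dz": 0,"roll": 0}
  newtons: 20

```text
t: 29.07
eef_pos: [0.6083, 0.1803, 0.1723]
tool_rot: [-1.327, 1.004, -1.004]
contact_force: [-0.5, 0.0, 0.1]
gripper_width: 0.0651
```

```bash
python3 st.py; python3 rows.py w11.png 150 290 20
```

```text
t 29.07 pos [0.6083 0.1803 0.1723] hook x,y mm 162.4 331.4 z 172.3 F hook -0.4 0.2 0.1 tau 0.049 w 0.0651 tilt [ 0. -1. -0.]
150 [(245, 310), (329, 395)] steel (np.int64(311), np.int64(327))
170 [(246, 262), (276, 310), (329, 364), (378, 394)] steel (np.int64(311), np.int64(327))
190 [(248, 310), (329, 393)] steel (np.int64(311), np.int64(327))
210 [(248, 310), (329, 392)] steel (np.int64(311), np.int64(328))
230 [(249, 308), (330, 391)] steel (np.int64(309), np.int64(328))
250 [(250, 306), (331, 390)] steel (np.int64(308), np.int64(330))
270 [(252, 305), (332, 366), (370, 389)] steel (np.int64(306), np.int64(331))
t 29.0667 pos [0.6083 0.1803 0.1723] TCP axis z.07 [[320.3 227.6]]
```

Gauge released and standing; backing straight up.

>>> jog_arm:
  targets:
    - {"claw": 60,"dx": 0,"dy": -5,"dz": 0,"roll": 0}
    - {"claw": 60,"dx": 0,"dy": -10,"dz": 0,"roll": 0}
    - {"claw": 60,"dx": 0,"dy": -15,"dz": 0,"roll": 0}
    - {"claw": 60,"dx": 0,"dy": -15,"dz": 0,"roll": 0}
    - {"claw": 60,"dx": 0,"dy": -20,"dz": 0,"roll": 0}
    - {"claw": 60,"dx": 0,"dy": -20,"dz": 0,"roll": 0}
    - {"claw": 60,"dx": 0,"dy": -20,"dz": 0,"roll": 0}
    - {"claw": 60,"dx": 0,"dy": -10,"dz": 0,"roll": 0}

```text
t: 29.78
eef_pos: [0.6091, 0.181, 0.2911]
tool_rot: [-1.323, 1.002, -1.006]
contact_force: [-0.2, -0.7, 0.0]
gripper_width: 0.0653
```

>>> jog_arm:
  targets:
    - {"claw": 60,"dx": 5,"dy": -5,"dz": 0,"roll": 0}
    - {"claw": 60,"dx": 12,"dy": 0,"dz": 0,"roll": 0}
    - {"claw": 60,"dx": 15,"dy": 0,"dz": 0,"roll": 0}
    - {"claw": 60,"dx": 15,"dy": 0,"dz": 0,"roll": 0}
    - {"claw": 60,"dx": 10,"dy": 0,"dz": 0,"roll": 0}
    - {"claw": 60,"dx": 0,"dy": 0,"dz": 0,"roll": 0}
    - {"claw": 60,"dx": 0,"dy": 0,"dz": 0,"roll": 0}
    - {"claw": 60,"dx": 0,"dy": 0,"dz": 0,"roll": 0}

```text
t: 30.45
eef_pos: [0.6235, 0.1258, 0.292]
tool_rot: [-1.327, 1.005, -1.003]
contact_force: [0.1, 0.3, -0.3]
gripper_width: 0.0651
```

```bash
python3 st.py
python3 - <<'E'
from h import *
L=[]
for n in('wrist','scene','side'):
    c,o=snap(n); places(n,c,o,['gauge','gauge_foot','gauge_grip','rest_slot'])
    p=w2p(c,[.608,.18,.11],o)[0].astype(int); h={'wrist':130,'scene':50,'side':40}[n]
    f=cv2.copyMakeBorder(c['frame'],h,h,h,h,cv2.BORDER_CONSTANT); L.append(cv2.resize(f[p[1]:p[1]+2*h,p[0]:p[0]+2*h],(266,400)if 0 else (266,266)))
cv2.imwrite('pics/end.png',cv2.resize(np.hstack(L),(798,266)))
E
```

```text
t 30.45 pos [0.6235 0.1258 0.292 ] hook x,y mm 162.9 274.8 z 292.0 F hook 0.2 0.3 -0.3 tau 0.001 w 0.0651 tilt [-0.001 -1.    -0.001]
wrist gauge 0.74 [0.6065 0.1781 0.188 ] [317. 142.]
wrist gauge 0.69 [0.6098 0.1795 0.133 ] [322. 134.]
wrist gauge_grip 0.89 [0.6076 0.1796 0.1868] [319. 140.]
scene gauge 0.89 [ 0.2725 -0.3026  0.1416] [269. 182.]
scene gauge 0.67 [ 0.4988 -0.378   0.1493] [248. 242.]
scene gauge 0.63 [0.6064 0.1768 0.1397] [445. 255.]
scene gauge_foot 0.73 [0.6075 0.1745 0.0253] [438. 277.]
scene gauge_foot 0.7 [ 0.4962 -0.3822  0.004 ] [251. 268.]
scene gauge_foot 0.68 [ 0.2718 -0.3026  0.0013] [272. 209.]
scene gauge_grip 0.96 [0.6083 0.1726 0.1886] [447. 246.]
scene gauge_grip 0.87 [ 0.2751 -0.299   0.2211] [268. 165.]
scene rest_slot 0.74 [0.605  0.1814 0.0247] [440. 276.]
side gauge 0.87 [ 0.2736 -0.2975  0.1504] [234. 282.]
side gauge 0.79 [ 0.4991 -0.3776  0.1512] [324. 297.]
side gauge 0.58 [ 0.5625 -0.1785  0.2176] [340. 229.]
side gauge 0.57 [0.611  0.1792 0.138 ] [340. 190.]
side gauge_foot 0.86 [ 0.4997 -0.3803  0.0007] [324. 340.]
side gauge_foot 0.73 [0.6093 0.1776 0.0307] [339. 216.]
side gauge_grip 0.94 [ 0.2751 -0.2996  0.2214] [231. 261.]
side gauge_grip 0.76 [ 0.4998 -0.3829  0.2245] [324. 276.]
side gauge_grip 0.71 [0.6084 0.1757 0.1899] [340. 177.]
side rest_slot 0.97 [0.6099 0.1785 0.0279] [339. 216.]
```

View pics/end.png

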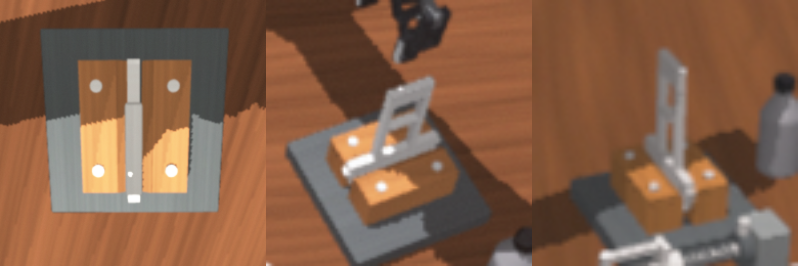

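```bash
python3 -c "
from h import *
print(env.close_job(), env.get_obs()['t'])"
```

```text
the job is handed in; nothing more can be done
the job is handed in; nothing more can be done
```

The smallest gauge is off the grey stand's hook and standing upright in the wooden rest's slot. I let go of it, backed the hand clear and handed the job in at about 31 s of the 72 s allowed.

- **Feeling for the keeper:** The keeper's face was about 8 mm tip-ward of its nominal place. I pressed it back about 12 mm: the wrist picture said 11.5 mm and the wrist moment 12.2 mm. The averaged force reading alone gave about 9.5 mm. I nudged 0.4 mm further, and the bar then rose past the nose without catching.
- **Forces on the hook:** In the readings, which I took between moves, the sideways push peaked at about 6.3 N. The greatest downward pull while lifting was 7 N, about 4.7 N of it the gauge's own weight. I drew the bar off over the tip about 31 mm above its hanging height, with no sideways force showing.
- **Setting down:** The gauge went into the slot without touching the sides. It met the floor gently, and I pressed down about 9 N at most before opening the fingers.
- **Last checks:** The final pictures show the gauge upright in the slot, with the fingers clear and no force on the hand. It sits about 3 mm off centre along the slot. One side-camera reading put a "gauge" at the now empty hook; I took that as false, because the pictures and the other readings place it in the rest. I did not deliberately touch the other objects, and the arm kept clear of them.

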